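Load the photometer and set its guarded dial

TASK

Lift the dust lid off the photometer's wells and lay it flat and lengthwise, centred, on the blue pad. Then stand every optical cell on the bench fully home in a well of its own with its clear faces in the light path, which runs from the lamp housing at the back to the detector bar in front. After that flip the clear cover up past vertical so that it stays open, turn the dial clockwise until its pointer faces the black mark, and shut the cover again; do not knock over the jars.

Things in the scene. Friction and masses are not known exactly. Their poses are not given: they have to be found in the camera images.
- photometer: low white fixed instrument, 145 x 395 mm. Origin on the bench; x points from front to back along the light path, y along the row of wells. Well block: x +-40, y -190 to 50 mm, top z = 40. Detector bar in front of it (x -55 to -40, top z = 60), lamp housing behind (x 40 to 90, top z = 70): in this 80 mm channel, reach in with the fingers side by side along y
- well0 (a point): centre of the mouth (z = 40 mm) of a square well 46 x 46 mm, 22 mm deep, floor at z = 18 mm, its sides along the photometer's x and y. A cell fully home has its centre at z = 50 mm and stands 42 mm out. Any well takes any cell; wells are 80 mm apart
- well1 (a point): centre of the mouth (z = 40 mm) of a square well 46 x 46 mm, 22 mm deep, floor at z = 18 mm, its sides along the photometer's x and y. A cell fully home has its centre at z = 50 mm and stands 42 mm out. Any well takes any cell; wells are 80 mm apart
- well2 (a point): centre of the mouth (z = 40 mm) of a square well 46 x 46 mm, 22 mm deep, floor at z = 18 mm, its sides along the photometer's x and y. A cell fully home has its centre at z = 50 mm and stands 42 mm out. Any well takes any cell; wells are 80 mm apart
- cell_a_c (a point): optical cell: square upright block 42 x 42 x 64 mm tall (top 4 mm a black ridge 36 x 8 mm along own x, on a white cap), 0.09-0.18 kg, weighted foot. Two clear faces look along own +x and -x; the two solid white sides, own +y and -y, are those to hold it by. Point at its centre, 32 mm above its underside; z up. Starts upright on the bench at any yaw; may be absent
- cell_b_c (a point): optical cell: square upright block 42 x 42 x 64 mm tall (top 4 mm a black ridge 36 x 8 mm along own x, on a white cap), 0.09-0.18 kg, weighted foot. Two clear faces look along own +x and -x; the two solid white sides, own +y and -y, are those to hold it by. Point at its centre, 32 mm above its underside; z up. Starts upright on the bench at any yaw; may be absent
- cell_c_c (a point): optical cell: square upright block 42 x 42 x 64 mm tall (top 4 mm a black ridge 36 x 8 mm along own x, on a white cap), 0.09-0.18 kg, weighted foot. Two clear faces look along own +x and -x; the two solid white sides, own +y and -y, are those to hold it by. Point at its centre, 32 mm above its underside; z up. Starts upright on the bench at any yaw; may be absent
- lid_grip (a point): centre of the black square grip (30 x 30 mm, 36 mm tall) in the middle of the loose grey dust lid; the lid's plate is 70 mm (own x) x 230 mm (own y) x 8 mm thick, about 0.1 to 0.2 kg, and its underside lies 26 mm below this point. It starts lying over all three wells, its own y along the photometer's y
- pad: a flat blue mat on the bench to the robot's left, fixed, 120 mm (own x) x 270 mm (own y), 4 mm thick; origin at the centre of its underside. With the lid on it the lid's grip centre is at z = 30 mm; the lid's own y must lie along the pad's y, either way round
- cover (a joint): angle of the clear flip cover over the knob compartment: 0 shut, 1.75 fully open (just past vertical, where it stays by its weight; before vertical it falls shut slowly). Hinged along the photometer's y at its back edge, the front edge rises. About 1 N at the handle moves it
- cover_hinge (a point): middle of the cover's hinge line, at x = 55, y = 140, z = 63 mm in the photometer's frame. The knob compartment is an open box centred at x = -10, y = 140 mm, 130 x 130 mm outside, walls 4 mm, rim at z = 60, inner floor at z = 22 mm
- cover_handle (a point): centre of the cover's handle, an aluminium barrel 18 mm in diameter, 24 mm long along the photometer's y, on a thin stem 162 mm from the hinge line; when shut it sticks out in front of the compartment at z = 63 mm. Pinched by its flat ends it turns freely between the fingers as the cover swings, so the hand may stay vertical
- dial (a joint): angle of the dial under the cover, rad, growing clockwise seen from above: range 0 to 1.6, starts between 0 and 0.35; 0 when the pointer looks to the photometer's -x; at 1.20 the pointer faces the black mark. It stays where it is left; about 0.04 N m turns it
- dial_grip (a point): point on the dial's vertical axis, at the height to grip (z = 46 mm): the dial has a bar 50 mm long (own x, white-striped pointer end towards own -x), 14 mm wide and 26 mm tall, from z = 30 to z = 56 mm; the point turns with the dial
- jar0: bystander: closed glass jar, 64 mm in diameter, 85 mm tall, standing among the cells, origin under its centre
- jar1: bystander: like the other jar, without paper label
There are look-alikes about, which are no part of the job. Leave any brown or orange look-alike of the part that bears cell_c_c alone.

How it is judged:
By the outcome, as a careful person would: the job done as asked, in the order asked, and still so for the second after the job is handed in, with the robot touching nothing.
Of cell_a, cell_b, cell_c only 2 to 3 are there at a start; the rules pass over those that are not, and their reading is None.
At some moment in a run one of cell_a, cell_b, cell_c, lid may be knocked a few centimetres aside while the robot is not near it.
It also fails if it takes over 210 s, if anything falls off the work surface, if the arm or the gripper's body presses on something with over 40 N, if the wrist force passes 120 N, or if a joint passes its speed limit or range.

ROBOT

A 6-joint arm with a two-finger parallel gripper is mounted at the origin on the work surface. World frame = base frame: x ahead of the robot, y to its left, z up, the work surface at z = 0. Lengths are in m, angles in rad, forces in N, time in s.
With the tool pointing down it reaches from about 0.35 to 0.975 m from the base axis. Payload 4.9 kg.
Tool frame: the origin (TCP) lies at the very end of the fingers, on their centre line; the grasp point (between the pads) lies 19 mm behind it; z points along the fingers, y is the line along which they close (so a half turn about z gives the same grasp; the last joint's range is limited). The gripper opens to 85 mm and grips with 20 to 120 N. Pads are 22 mm wide; open, the fingers measure 114 mm over their backs; the gripper's body (76 mm by 85 mm) begins 54 mm behind the grasp point. The pads swing forward as they close: fully open they stand 13 mm farther back than shut.
Start: joints at [1.144, 0.053, 1.613, -0, 1.476, -0.119], TCP at [0.189, 0.596, 0.231] pointing down, gripper open.
Joint ranges: [-3.01, 3.01], [-1.01, 2.22], [0.06, 2.58], [-1.02, 4.17], [0.09, 2.62], [-3.14, 3.14]. Speed limits (rad/s): [2.57, 2.57, 3.14, 3.14, 3.14, 3.14].

INTERFACE

Orientations are given as a unit quaternion [x, y, z, w].
In Python, from cell import sensors, cams, job gives the robot as it stands.
- The arm moves only by the tool jog_arm, never from a script. Its argument "commands" is text: rows parted by semicolons, each of 6 numbers parted by spaces: the shift along the tool's x, y, z scaled (see below), then the turn, a rotation vector about the tool's x, y, z scaled (see below). A call has exactly 10 rows; each row shifts and turns the commanded pose from where the row before left it, along the tool's axes as they then stand; what a row does not reach is not made up. The controller multiplies each number of a shift by 0.08 m and each number of a turn by 30 degrees. A row lasts 1/10 s, in which the tool goes at most 50 mm and 8.59 degrees, less where a joint would pass 70% of its speed; a pose out of reach is approached as far as the arm can. A call with a number of a shift or a turn outside -1 to 1 is refused whole. A call with a gripper value outside its range is refused whole. "claw" is the closure, from 0 (fully open) to 1 (shut), set as the call begins (left out, the last holds). The fingers move at their own pace and stop on an object; "grip_force" is the grip in N (left out, the last holds). Time passes only in rows, so rows that do not move let the fingers close, or fill a call up. It gives the time, the measured TCP pose, the force, the opening and the grip force at its end, in the units of the state.
- sensors.state(): the state, without advancing time (a new reading comes with each control period).
- cams.get_image(name): name is "scene" or "top" or "wrist"; returns a dict with "image" (480x640x3 uint8, red, green, blue), "range_z" (480x640 float32, m along the optical axis (not along the pixel's ray), 0 where there is no reading), "intrinsics" (3x3 intrinsics, pixels), "k1" (the pictures are not rectified: a ray, as slopes to the right and down, at radius r is drawn at 1 + k1 r^2 times it, then the intrinsics apply), "R" (3x3) and "t" (3): a world point X has camera coordinates R X + t; the wrist camera has in their place "mount" (4x4, takes a point from camera to tool coordinates, whose origin is the TCP and whose axes are the flange's). Camera axes: x right, y down, z forward; pixel columns grow to the right and rows downward; lengths in m; the calibration is good to about 2 mm. A picture is of the moment at which its call begins: read the wrist's pose just before it.
- job.job_done(): hands the job in; it is judged then, once.
The state is a dict: "clock": time; "qpos": joint angles; "qvel": joint speeds; "effort": joint torques, N m; "tcp_pos": TCP position; "tcp_rot": TCP orientation; "force": force on the tool from outside, world axes, zero at the start; "ft_torque": the same for the moment, N m; "finger_gap": finger opening in m; "grasp_force": force on a finger pad.
Only numpy, scipy, OpenCV 4.12 (cv2) and the standard library are available. Lean on these libraries where they do the work, as an engineer would, in place of code of your own. Each camera call takes 0.05 s, during which the arm holds its last target. There are 200 camera calls.

## Working session

There is one attempt and no reset: what is moved stays moved. The work goes in short steps, Python scripts to look and compute and a tool call to move; the robot and the scene stay as the last step left them, time stands still between calls to the robot, and variables do not carry over. Pictures are saved under pics/ and viewed, at most 14 in all, crops included, and the job is handed in when it is done.

Besides the shell and the picture viewer there is one more tool, called after "Request:" by a JSON object that holds its "op" and its "data". jog_arm: Moves the arm, as the interface text tells. Shifts and turns lie within -1 to 1; 1 stands for 0.08 m of shift or 30 degrees of turn. Its arguments: {"type":"object","properties":{"commands":{"type":"string"},"claw":{"type":"number"},"grip_force":{"type":"number"}},"required":["commands"]}

```bash
mkdir -p pics && ls && cat > h.py <<'E'
import numpy as np, cv2
from cell import sensors, cams, job
from scipy.spatial.transform import Rotation as Rn
def grab(name, save=None):
    s=sensors.state(); d=cams.get_image(name)
    if name=="wrist":
        T=np.eye(4); T[:3,:3]=Rn.from_quat(s['tcp_rot']).as_matrix(); T[:3,3]=s['tcp_pos']
        M=np.linalg.inv(T@np.array(d['mount'])); d['R']=M[:3,:3]; d['t']=M[:3,3]
    d['R']=np.array(d['R']);d['t']=np.array(d['t']).ravel()
    if save: cv2.imwrite('pics/'+save,d['image'][:,:,::-1])
    return d
def rays(d,px):
    px=np.atleast_2d(np.float64(px)); K=np.array(d['intrinsics'])
    dc=np.array([d['k1'],0,0,0,0.])
    n=cv2.undistortPoints(px[:,None],K,dc)[:,0]
    return np.c_[n,np.ones(len(n))]
def onplane(d,px,z):
    r=rays(d,px)@d['R']; c=-d['R'].T@d['t']
    return c+r*((z-c[2])/r[:,2])[:,None]
def depthpts(d,px):
    px=np.atleast_2d(px).astype(int); zz=d['range_z'][px[:,1],px[:,0]]
    return (rays(d,px)*zz[:,None]-d['t'])@d['R']
def proj(d,P):
    P=np.atleast_2d(P)@d['R'].T+d['t']; n=P[:,:2]/P[:,2:]; n=n*(1+d['k1']*(n**2).sum(1,keepdims=True))
    K=np.array(d['intrinsics']); return n*[K[0,0],K[1,1]]+[K[0,2],K[1,2]]
E
python3 - <<'E'
from h import *
for n in ("top","scene"):
    d=grab(n,n+"0.png"); print(n,d['k1'],-d['R'].T@d['t'],d['R'][2]); np.save(n+'0.npy',d,allow_pickle=True)
E
```

```text
pics
top -0.10435628331240678 [ 0.45022291 -0.02903254  1.26986003] [ 0.07379081  0.00327138 -0.99726838]
scene -0.014860016116755385 [1.32861215 0.67245317 0.76268825] [-0.64468203 -0.53625231 -0.54481056]
```

View pics/top0.png

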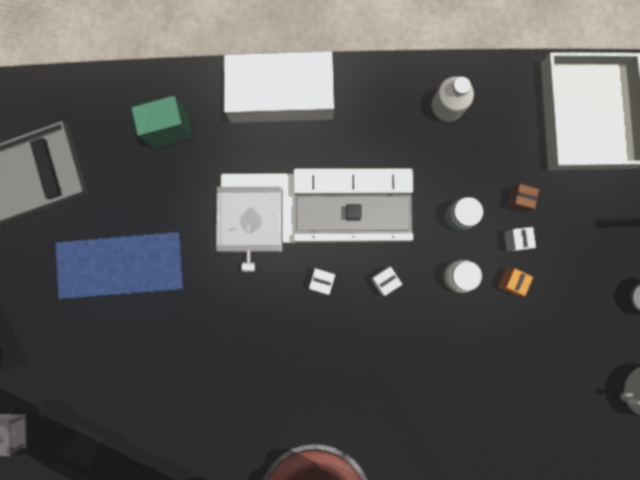

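View pics/scene0.png

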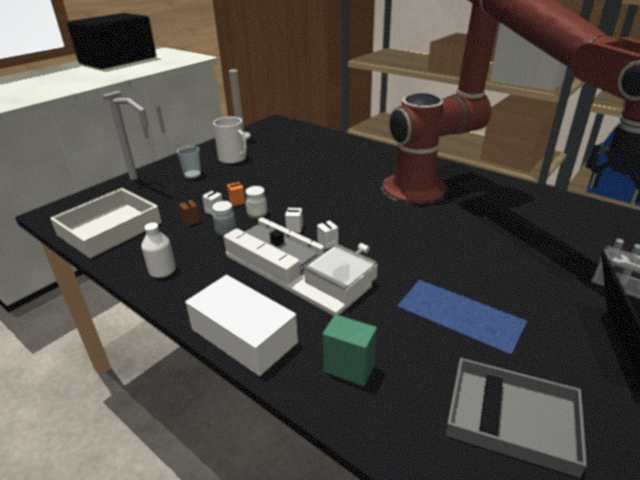

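The top view has three white cells with black ridges, at (322,281), (387,281) and (520,239). The orange block (517,281) and the brown one (525,197) are the look-alikes to leave alone. The jars are at (466,213) and (463,276), the lid grip at (353,212), the cover handle at (248,267) and the pad at (120,265). I'll measure these now.

```bash
cat > m1.py <<'E'
from h import *
d=np.load('top0.npy',allow_pickle=True).item(); im=d['image'].astype(int); 
def rect(mask,z,tag):
    c=max(cv2.findContours(mask.astype(np.uint8),0,cv2.CHAIN_APPROX_NONE)[0],key=cv2.contourArea)
    P=onplane(d,c[:,0,:],z)[:,:2]
    (cx,cy),(w,h),a=cv2.minAreaRect((P*1000).astype(np.float32))
    print(tag,np.round([cx,cy,w,h,a],1)); return cx,cy
def win(m,x0,x1,y0,y1):
    o=np.zeros_like(m); o[y0:y1,x0:x1]=m[y0:y1,x0:x1]; return o
R,G,B=im[...,0],im[...,1],im[...,2]; V=im.max(2)
rect(B>R+30,0.004,'pad')
print('range z', depthpts(d,[[353,212],[120,265],[248,267],[322,281],[353,181],[250,190]]).round(3))
rect(win(V<75,340,366,200,222),.066-.0,'lidgrip')
rect(win((V>90)&(V<185),295,412,194,236),.048,'lid')
rect(win(V>200,292,414,168,193),.070,'lamp')
for (u,v) in [(322,281),(387,281),(520,239)]:
    g=(slice(v-16,v+17),slice(u-18,u+19)); m=np.zeros_like(V,bool); m[g]=V[g]>200
    m2=cv2.morphologyEx(m.astype(np.uint8),cv2.MORPH_CLOSE,np.ones((7,7)))
    rect(m2,.060,'cap')
    e=cv2.erode(m2,np.ones((3,3)))>0
    w=np.clip(190-V,0,None)*e; ys,xs=np.nonzero(w)
    P=onplane(d,np.c_[xs,ys],.064)[:,:2]; ww=w[ys,xs]; mu=(P*ww[:,None]).sum(0)/ww.sum(); C=(P-mu).T@((P-mu)*ww[:,None])/ww.sum(); l,E=np.linalg.eigh(C)
    print(' ridge',mu.round(4),np.sqrt(l).round(4),'yaw',np.degrees(np.arctan2(E[1,1],E[0,1])).round(1))
E
python3 m1.py; python3 - <<'E'
from h import *
im=cv2.imread('pics/top0.png')
a=cv2.resize(im[160:300,210:420],(800,533),interpolation=cv2.INTER_CUBIC); cv2.imwrite('pics/c1.png',a)
b=cv2.resize(im[170:310,430:560],(557,600),interpolation=cv2.INTER_CUBIC); cv2.imwrite('pics/c2.png',b)
E
```

```text
pad [500.9 403.6 122.2 272.    3.4]
range z [[ 0.59  -0.093  0.081]
 [ 0.501  0.399  0.004]
 [ 0.488  0.118  0.071]
 [ 0.456 -0.028  0.061]
 [ 0.655 -0.095  0.068]
 [ 0.642  0.111  0.071]]
lidgrip [580.5 -90.9  24.3   4.   78.1]
lid [591.4 -94.8 236.5  79.8  88.5]
lamp [655.4 -94.6 235.1  46.7  88.5]
cap [456.  -27.3  39.2  39.1  71.3]
 ridge [ 0.4558 -0.0275] [0.0019 0.0089] yaw 71.2
cap [ 452.9 -158.    39.8   38.9   31.9]
 ridge [ 0.4528 -0.157 ] [0.0019 0.0077] yaw 124.0
cap [ 531.3 -439.    39.3   39.3    4.6]
 ridge [ 0.5311 -0.438 ] [0.0024 0.0097] yaw -174.3
```

View pics/c1.png

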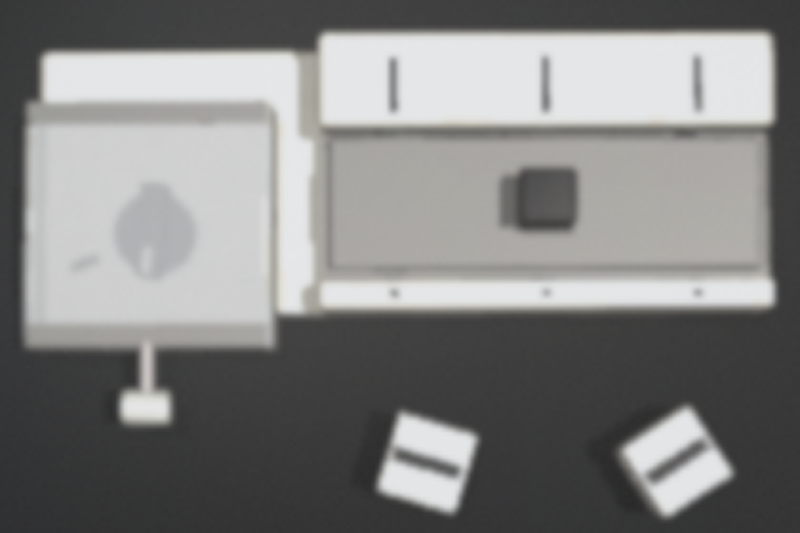

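View pics/c2.png

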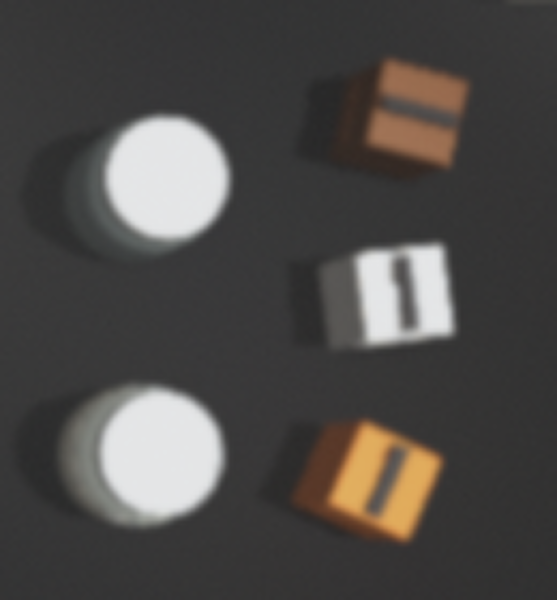

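The crops confirm that the third white cell stands between the brown and orange look-alikes. The dial pointer in the compartment looks towards the front, slightly off, and the black mark is at crop (85,263). Next I'll check the tool frame and the wrist camera mount.

```bash
cat >> h.py <<'E'
PH=np.array([.5915,-.0233]); PYAW=-1.5
def ph(x,y):
    a=np.radians(PYAW); return PH+np.array([[np.cos(a),-np.sin(a)],[np.sin(a),np.cos(a)]])@[x,y]
def plan(xyz,yaw):
    "tool straight down, tool x at yaw deg (mod 180). prints turn (units), then shift (units) in the tool frame after the turn"
    s=sensors.state(); R0=Rn.from_quat(s['tcp_rot']); 
    best=None
    for y in (yaw,yaw+180):
        Rt=Rn.from_euler('z',y,degrees=True)*Rn.from_euler('x',180,degrees=True)
        rv=(R0.inv()*Rt).as_rotvec(degrees=True)
        if best is None or np.linalg.norm(rv)<np.linalg.norm(best[0]): best=(rv,Rt)
    rv,Rt=best; sh=Rt.inv().apply(np.array(xyz)-s['tcp_pos'])
    print('turn units',(rv/30).round(3),'shift units',(sh/.08).round(3),'| q6',round(s['qpos'][5],2),'clock',round(s['clock'],1))
def yawnow():
    R=Rn.from_quat(sensors.state()['tcp_rot']).as_matrix(); return np.degrees(np.arctan2(R[1,0],R[0,0])),R.round(3).tolist()
E
python3 - <<'E'
from h import *
print(yawnow()); d=grab('wrist'); print(np.array(d['mount']).round(3), d['intrinsics'][0][0])
g=ph(0,-.07); print(g)
plan([*g,.20],-1.5)
E
```

```text
(np.float64(162.3628183629891), [[-0.953, 0.303, -0.001], [0.303, 0.953, -0.002], [0.0, -0.002, -1.0]])
[[ 0.    -0.949 -0.316  0.081]
 [ 1.     0.    -0.    -0.   ]
 [ 0.    -0.316  0.949 -0.143]
 [ 0.     0.     0.     1.   ]] 349.5702992539654
[ 0.58966761 -0.09327601]
turn units [-0.003 -0.001 -0.538] shift units [-5.23  -8.472  0.379] | q6 -0.12 clock 0.1
```

Request:
{"op": "jog_arm", "data": {"commands": "0 0 0 0 0 -0.269; 0 0 0 0 0 -0.269; -0.31 -0.5 0.02 0 0 0; -0.31 -0.5 0.02 0 0 0; -0.31 -0.5 0.02 0 0 0; -0.31 -0.5 0.02 0 0 0; -0.31 -0.5 0.02 0 0 0; -0.31 -0.5 0.02 0 0 0; -0.31 -0.5 0.02 0 0 0; -0.31 -0.5 0.02 0 0 0", "claw": 0.35, "grip_force": 30}}

```text
clock: 1.15
tcp_pos: [0.3797, 0.2688, 0.2182]
tcp_rot: [0.013, 1.0, 0.0, 0.0]
force: [0.8, 0.2, -0.3]
finger_gap: 0.0558
grasp_force: 0.0
```

Request:
{"op": "jog_arm", "data": {"commands": "-0.31 -0.5 0.02 0 0 0; -0.31 -0.5 0.02 0 0 0; -0.31 -0.5 0.02 0 0 0; -0.31 -0.5 0.02 0 0 0; -0.31 -0.5 0.02 0 0 0; -0.31 -0.5 0.02 0 0 0; -0.31 -0.5 0.02 0 0 0; -0.31 -0.5 0.02 0 0 0; -0.27 -0.47 0.02 0 0 0; 0 0 0 0 0 0"}}

```text
clock: 2.15
tcp_pos: [0.591, -0.097, 0.2031]
tcp_rot: [0.016, 1.0, -0.001, -0.0]
force: [-0.2, 0.2, -0.6]
finger_gap: 0.0554
grasp_force: 0.0
```

```bash
python3 - <<'E'
from h import *
g=ph(0,-.07); plan([*g,.066],-1.5)
d=grab('wrist','w1.png'); np.save('w1.npy',d,allow_pickle=True)
print(proj(d,[[*g,.084],[*ph(0,0),.0]]))
E
```

```text
turn units [-0.002 -0.002 -0.009] shift units [0.018 0.046 1.713] | q6 -1.83 clock 2.1
[[326.69348578 235.82343972]
 [394.58386735 211.57038822]]
```

View pics/w1.png

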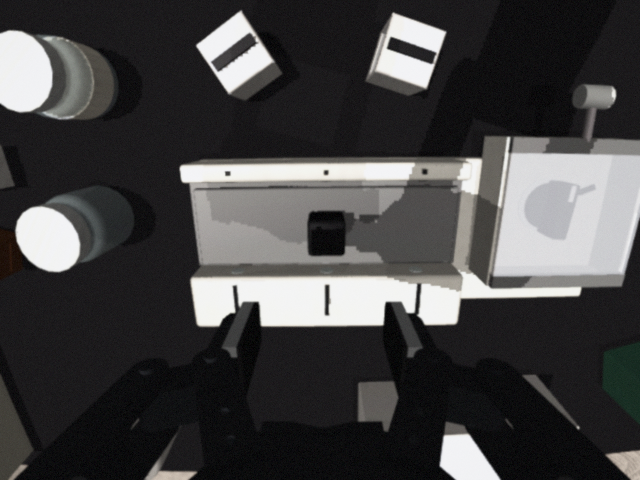

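The wrist view shows the lid grip at about (327,233), within about 2 mm of the prediction. The detector dots at (227,173), (326,172) and (425,171) let me refine the photometer pose.

```bash
python3 - <<'E'
from h import *
d=np.load('w1.npy',allow_pickle=True).item(); g=cv2.cvtColor(d['image'],cv2.COLOR_RGB2GRAY).astype(float)
def cen(u,v,w,h):
    s=g[v-h:v+h+1,u-w:u+w+1]; k=np.clip(150-s,0,None); yy,xx=np.mgrid[v-h:v+h+1,u-w:u+w+1]; return (k*xx).sum()/k.sum(),(k*yy).sum()/k.sum()
D=onplane(d,[cen(227,173,5,4),cen(326,172,5,4),cen(425,171,5,4)],.060); print(D.round(4))
S=onplane(d,[cen(236,299,6,10),cen(326,300,6,10),cen(417,299,6,10)],.070); print(S.round(4))
v=D[0]-D[2]; print('yaw',np.degrees(np.arctan2(v[0],-v[1])), 'slit', np.degrees(np.arctan2((S[0]-S[2])[0],-(S[0]-S[2])[1])))
print('pred dots',ph(-.0475,-.15),ph(-.0475,.01))
dz=np.median(d['range_z'][228:238,320:332]);print('grip top z',depthpts(d,[[327,230]]))
m=np.zeros(g.shape,np.uint8); m[200:262,290:360]=g[200:262,290:360]<25; c=max(cv2.findContours(m,0,1)[0],key=cv2.contourArea); print(cv2.boundingRect(c), 'pts', onplane(d,[[308,212],[346,212]],.084).round(4))
E
```

```text
[[ 0.5411 -0.1727  0.06  ]
 [ 0.5431 -0.0926  0.06  ]
 [ 0.5444 -0.0124  0.06  ]]
[[ 0.6513 -0.1746  0.07  ]
 [ 0.6527 -0.0948  0.07  ]
 [ 0.6547 -0.0145  0.07  ]]
yaw -1.1889696584212295 slit -1.2293096314298306
pred dots [ 0.54008973 -0.17200519] [ 0.54427805 -0.01206002]
grip top z [[ 0.58471824 -0.09291678  0.08473715]]
(309, 212, 36, 43) pts [[ 0.5701 -0.1071  0.084 ]
 [ 0.571  -0.078   0.084 ]]
```

Request:
{"op": "jog_arm", "data": {"commands": "0.01 0.05 0.46 0 0 -0.005; 0 0 0.46 0 0 0; 0 0 0.46 0 0 0; 0 0 0.3 0 0 0; 0 0 0.16 0 0 0; 0 0 0 0 0 0; 0 0 0 0 0 0; 0 0 0 0 0 0; 0 0 0 0 0 0; 0 0 0 0 0 0"}}

```text
clock: 3.2
tcp_pos: [0.59, -0.0889, 0.0582]
tcp_rot: [0.012, 1.0, -0.0, 0.001]
force: [0.8, -0.2, -0.2]
finger_gap: 0.0554
grasp_force: 0.0
```

Request:
{"op": "jog_arm", "data": {"commands": "0 0 0 0 0 0; 0 0 0 0 0 0; 0 0 0 0 0 0; 0 0 0 0 0 0; 0 0 0 0 0 0; 0 0 0 0 0 0; 0 0 -0.1 0 0 0; 0 0 -0.3 0 0 0; 0 0 -0.6 0 0 0; 0 0 -0.4 0 0 0", "claw": 1}}

```text
clock: 4.2
tcp_pos: [0.589, -0.0883, 0.1705]
tcp_rot: [0.012, 1.0, 0.0, -0.0]
force: [0.7, -0.2, -1.0]
finger_gap: 0.0299
grasp_force: 30.8
```

```bash
sed -i 's/^PH=.*/PH=np.array([.5912,-.0234]); PYAW=-1.3/' h.py && python3 - <<'E'
from h import *
print(sensors.state()['finger_gap'],yawnow()[0]); plan([.501,.4036,.10],3.4+.2)
E
```

```text
0.029901627351755083 178.66156561664343
turn units [ 0.001 -0.    -0.165] shift units [0.711 6.205 0.881] | q6 -1.82 clock 4.2
```

Request:
{"op": "jog_arm", "data": {"commands": "0 0 0 0 0 -0.165; 0.05 0.45 0 0 0 0; 0.07 0.6 0 0 0 0; 0.07 0.6 0 0 0 0; 0.07 0.6 0 0 0 0; 0.07 0.6 0 0 0 0; 0.07 0.6 0 0 0 0; 0.07 0.6 0 0 0 0; 0.07 0.6 0 0 0 0; 0.07 0.6 0 0 0 0"}}

```text
clock: 5.2
tcp_pos: [0.5124, 0.3292, 0.1679]
tcp_rot: [-0.032, 1.0, -0.0, -0.001]
force: [1.0, -0.9, -0.8]
finger_gap: 0.0295
grasp_force: 30.9
```

Request:
{"op": "jog_arm", "data": {"commands": "0.07 0.5 0.1 0 0 0; 0.03 0.4 0.3 0 0 0; 0 0.1 0.45 0 0 0; 0 0 0.1 0 0 0; 0 0 0 0 0 0; 0 0 0 0 0 0; 0 0 0 0 0 0; 0 0 0 0 0 0; 0 0 0 0 0 0; 0 0 0 0 0 0"}}

```text
clock: 6.2
tcp_pos: [0.5015, 0.4067, 0.0937]
tcp_rot: [-0.031, 1.0, 0.0, 0.0]
force: [0.3, 0.2, -1.7]
finger_gap: 0.0294
grasp_force: 30.9
```

```bash
python3 - <<'E'
from h import *
print(sensors.state()['tcp_pos'],yawnow()[0]); plan([.501,.4036,.024],3.5)
d=grab('wrist','w2.png'); np.save('w2.npy',d,allow_pickle=True)
z=sensors.state()['tcp_pos'][2]-.058+.048; print('lidtop z',z)
E
```

```text
[0.50152829 0.40673935 0.09370825] -176.41975463790115
turn units [0.001 0.002 0.003] shift units [ 0.009 -0.039  0.871] | q6 -1.07 clock 6.2
lidtop z 0.08341345307334694
```

View pics/w2.png

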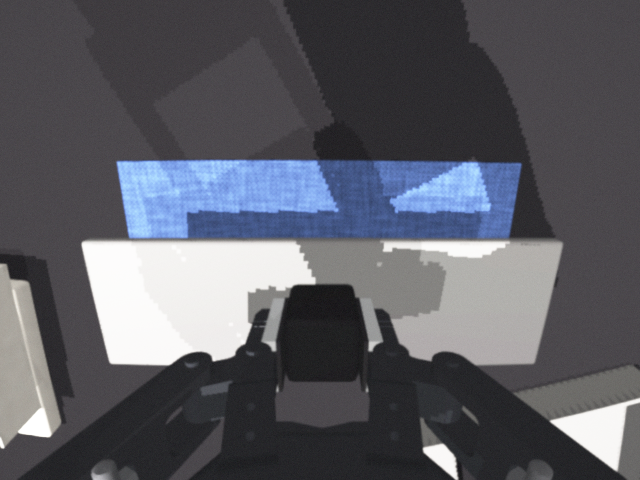

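The wrist view shows the lid held level. Its front corners are at (82,240) and (562,240), its back corners at (108,364) and (535,364), and the pad's front corners at (117,161) and (521,163).

```bash
python3 - <<'E'
from h import *
d=np.load('w2.npy',allow_pickle=True).item()
L=onplane(d,[[82,240],[562,240],[535,364],[108,364]],.0834); P=onplane(d,[[117,161],[521,163]],.004)
print(L.round(4).tolist(),L.mean(0), P.round(4).tolist())
for a,b in ((L[0],L[1]),(P[0],P[1])): v=b-a; print(np.linalg.norm(v),'yaw',np.degrees(np.arctan2(-v[0],v[1])))
a=np.radians(3.4); print('pad c', P.mean(0)[:2]+.06*np.array([np.cos(a),np.sin(a)]))
print('lid c', L[:2].mean(0)[:2]+.035*np.array([np.cos(a),np.sin(a)]))
E
```

```text
[[0.4762, 0.2908, 0.0834], [0.4619, 0.5188, 0.0834], [0.5323, 0.5246, 0.0834], [0.5468, 0.2933, 0.0834]] [0.50431082 0.40690317 0.0834    ] [[0.4477, 0.2666, 0.004], [0.4321, 0.5356, 0.004]]
0.2284885229415777 yaw 3.5897531746166305
0.2694851649735842 yaw 3.3060454708806204
pad c [0.49980795 0.40465909]
lid c [0.50400484 0.4068947 ]
```

Request:
{"op": "jog_arm", "data": {"commands": "0.05 -0.03 0.2 0 0 0.01; 0 0 0.3 0 0 0; 0 0 0.25 0 0 0; 0 0 0.1 0 0 0; 0 0 0.04 0 0 0; 0 0 0 0 0 0; 0 0 0 0 0 0; 0 0 0 0 0 0; 0 0 0 0 0 0; 0 0 0 0 0 0"}}

```text
clock: 7.25
tcp_pos: [0.4972, 0.4041, 0.0217]
tcp_rot: [-0.029, 1.0, 0.0, 0.0]
force: [-0.8, -0.3, -1.0]
finger_gap: 0.0297
grasp_force: 31.3
```

Request:
{"op": "jog_arm", "data": {"commands": "0 0 0 0 0 0; 0 0 0 0 0 0; 0 0 0 0 0 0; 0 0 0 0 0 0; 0 0 0 0 0 0; 0 0 -0.1 0 0 0; 0 0 -0.4 0 0 0; 0 0 -0.6 0 0 0; 0 0 -0.6 0 0 0; 0 0 -0.55 0 0 0", "claw": 0.3}}

```text
clock: 8.25
tcp_pos: [0.4974, 0.4042, 0.2049]
tcp_rot: [-0.029, 1.0, 0.0, 0.001]
force: [-0.1, 1.2, 0.2]
finger_gap: 0.0596
grasp_force: 0.0
```

```bash
python3 - <<'E'
from h import *
d=grab('wrist','w3.png'); print(yawnow()[0])
z=depthpts(d,[[u,v] for u,v in [(320,240)]]);print(z)
plan([.456,-.0273,.17],71.2)
g=d['image']; np.save('w3.npy',d,allow_pickle=True)
E
```

```text
-176.6890924828722
[[0.51153845 0.40357291 0.04871551]]
turn units [-0.003  0.032 -2.263] shift units [ 5.315 -1.217  0.561] | q6 -1.06 clock 8.3
```

View pics/w3.png

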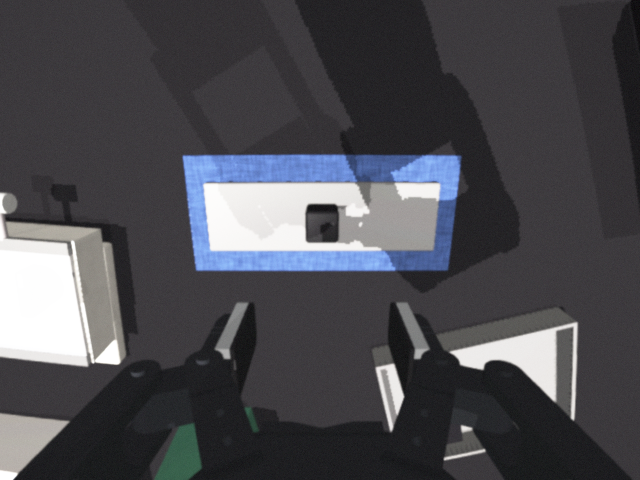

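The lid lies centred on the pad: grip at (322,223), with even blue margins. Next is the cell near (0.456, -0.027).

Request:
{"op": "jog_arm", "data": {"commands": "0 0 0 0 0 0.28; 0 0 0 0 0 0.28; 0 0 0 0 0 0.28; 0 0 0 0 0 0.28; 0 0 0 0 0 0.28; 0 0 0 0 0 0.28; 0 0 0 0 0 0.28; 0 0 0 0 0 0.28; 0 0 0 0 0 0.28; 0 0 0 0 0 0.28", "claw": 0.1}}

```text
clock: 9.3
tcp_pos: [0.4973, 0.4041, 0.2021]
tcp_rot: [0.65, 0.76, 0.0, 0.0]
force: [-0.4, 0.2, 0.2]
finger_gap: 0.0769
grasp_force: 0.0
```

Request:
{"op": "jog_arm", "data": {"commands": "0 0 0 0 0 0.28; 0 0 0 0 0 0.28; 0 0 0 0 0 0.28; 0 0 0 0 0 0.097; -0.585 0.138 0 0 0 0; -0.585 0.138 0 0 0 0; -0.585 0.138 0 0 0 0; -0.585 0.138 0 0 0 0; -0.585 0.138 0 0 0 0; -0.585 0.138 0 0 0 0"}}

```text
clock: 10.3
tcp_pos: [0.469, 0.1153, 0.2022]
tcp_rot: [0.813, 0.582, 0.001, 0.0]
force: [0.3, -0.0, -0.5]
finger_gap: 0.0766
grasp_force: 0.0
```

Request:
{"op": "jog_arm", "data": {"commands": "-0.585 0.138 0.1 0 0 0; -0.585 0.138 0.1 0 0 0; -0.585 0.138 0.2 0 0 0; 0 0 0 0 0 0; 0 0 0 0 0 0; 0 0 0 0 0 0; 0 0 0 0 0 0; 0 0 0 0 0 0; 0 0 0 0 0 0; 0 0 0 0 0 0"}}

```text
clock: 11.3
tcp_pos: [0.4557, -0.0254, 0.17]
tcp_rot: [0.813, 0.583, 0.0, 0.0]
force: [0.2, -0.3, 0.3]
finger_gap: 0.0771
grasp_force: 0.0
```

```bash
cat >> h.py <<'E'
def cell(near,save,ztop=.060):
    "find white cap + ridge near world xy with wrist cam; prints centre, ridge yaw"
    d=grab('wrist',save); V=d['image'].astype(int).max(2)
    u,v=proj(d,[[*near,ztop]])[0]; m=np.zeros(V.shape,np.uint8)
    X=onplane(d,np.stack(np.meshgrid(np.arange(640),np.arange(480)),-1).reshape(-1,2),ztop)[:,:2].reshape(480,640,2)
    r=np.hypot(*(X-near).transpose(2,0,1)); Z=d['range_z']
    pts=(rays(d,np.stack(np.meshgrid(np.arange(640),np.arange(480)),-1).reshape(-1,2))*Z.reshape(-1,1)-d['t'])@d['R']; H=pts[:,2].reshape(480,640)
    m=((r<.05)&(abs(H-ztop)<.012)).astype(np.uint8); m=cv2.morphologyEx(m,cv2.MORPH_OPEN,np.ones((5,5)))
    c=max(cv2.findContours(m,0,cv2.CHAIN_APPROX_NONE)[0],key=cv2.contourArea)
    P=onplane(d,c[:,0,:],ztop)[:,:2]; rc=cv2.minAreaRect((P*1000).astype(np.float32))
    f=np.zeros_like(m); cv2.drawContours(f,[c],-1,1,-1); f=cv2.erode(f,np.ones((7,7)))
    w=(f>0)&(V<110); ys,xs=np.nonzero(w); Q=onplane(d,np.c_[xs,ys],ztop+.004)[:,:2]
    rr=cv2.minAreaRect((Q*1000).astype(np.float32)); mu=Q.mean(0); l,E=np.linalg.eigh(np.cov((Q-mu).T))
    print('cap',np.round([*rc[0],*rc[1],rc[2]],1),'ridge',np.round([*rr[0],*rr[1]],1),'yaw',np.degrees(np.arctan2(E[1,1],E[0,1])).round(1),'px',(round(u),round(v)))
    return d
E
python3 - <<'E'
from h import *
print(sensors.state()['tcp_pos'],yawnow()[0]); cell([.456,-.0273],'w4.png')
E
```

```text
[ 0.45571939 -0.0254252   0.1700381 ] 71.26242228646493
cap [455.4 -25.6  44.   41.5  71.4] ridge [455.5 -25.7  34.    6.9] yaw 71.3 px (323, 243)
```

View pics/w4.png

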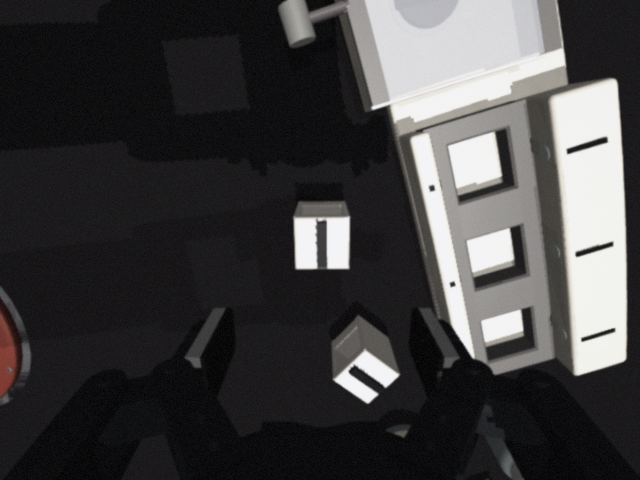

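The wrist view shows the cell at (322,242), squarely under the tool, with the ridge vertical in the picture. The wells are open at about (478,165), (495,250) and (508,330). I'll grip it now.

Request:
{"op": "jog_arm", "data": {"commands": "0 0 0.5 0 0 0; 0 0 0.5 0 0 0; 0 0 0.4 0 0 0; 0 0 0.2 0 0 0; 0 0 0.15 0 0 0; 0 0 0 0 0 0; 0 0 0 0 0 0; 0 0 0 0 0 0; 0 0 0 0 0 0; 0 0 0 0 0 0"}}

```text
clock: 12.35
tcp_pos: [0.4563, -0.0261, 0.0308]
tcp_rot: [0.813, 0.582, 0.001, 0.001]
force: [-0.4, 0.0, 0.4]
finger_gap: 0.0766
grasp_force: 0.0
```

Request:
{"op": "jog_arm", "data": {"commands": "0 0 0 0 0 0; 0 0 0 0 0 0; 0 0 0 0 0 0; 0 0 0 0 0 0; 0 0 0 0 0 0; 0 0 0 0 0 0; 0 0 -0.2 0 0 0; 0 0 -0.5 0 0 0; 0 0 -0.6 0 0 0; 0 0 -0.4 0 0 0", "claw": 1}}

```text
clock: 13.35
tcp_pos: [0.4562, -0.0261, 0.1685]
tcp_rot: [0.813, 0.582, 0.001, 0.001]
force: [0.9, -1.7, -1.1]
finger_gap: 0.0414
grasp_force: 31.1
```

```bash
python3 - <<'E'
from h import *
print(sensors.state()['tcp_pos'],[ph(0,y/1000) for y in (-150,-70,10)])
plan([*ph(0,.01),.13],-1.3)
E
```

```text
[ 0.45615309 -0.02612401  0.16852226] [array([ 0.5877969 , -0.17336139]), array([ 0.58961189, -0.09338198]), array([ 0.59142687, -0.01340257])]
turn units [ 0.004 -0.004  2.416] shift units [ 1.687 -0.197  0.482] | q6 0.11 clock 13.3
```

Request:
{"op": "jog_arm", "data": {"commands": "0 0 0 0 0 0.27; 0 0 0 0 0 0.27; 0 0 0 0 0 0.27; 0 0 0 0 0 0.27; 0 0 0 0 0 0.27; 0 0 0 0 0 0.27; 0 0 0 0 0 0.27; 0 0 0 0 0 0.27; 0 0 0 0 0 0.256; 0 0 0 0 0 0"}}

```text
clock: 14.35
tcp_pos: [0.4551, -0.0259, 0.165]
tcp_rot: [1.0, -0.011, -0.001, -0.0]
force: [0.9, 0.3, -1.4]
finger_gap: 0.0415
grasp_force: 31.1
```

```bash
python3 - <<'E'
from h import *
print(sensors.state()['tcp_pos'],yawnow()[0])
d=grab('wrist','w5.png'); np.save('w5.npy',d,allow_pickle=True)
plan([*ph(0,.01),.13],-1.3)
for y in (10,-70,-150):
  print(proj(d,[[*ph(sx*.023,y/1000+sy*.023),.04] for sx,sy in((1,1),(1,-1),(-1,-1),(-1,1))]).round().tolist())
E
```

```text
[ 0.45510407 -0.0258985   0.16504694] -1.2701178859857403
turn units [-0.     0.002  0.006] shift units [ 1.699 -0.195  0.44 ] | q6 1.37 clock 14.4
[[265.0, 11.0], [333.0, 11.0], [332.0, 83.0], [267.0, 83.0]]
[[383.0, 11.0], [450.0, 13.0], [444.0, 84.0], [380.0, 83.0]]
[[498.0, 15.0], [561.0, 19.0], [551.0, 88.0], [490.0, 85.0]]
```

View pics/w5.png

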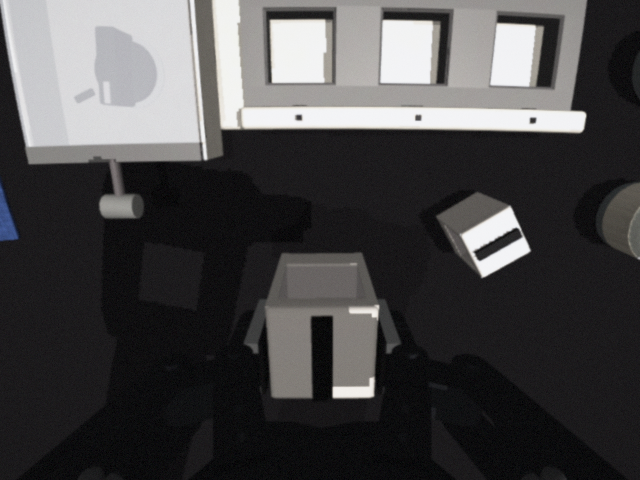

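The wrist view shows the cell held square, and the three wells within a few pixels of prediction. I'll measure the well edges and the held cap more exactly.

```bash
python3 - <<'E'
from h import *
d=np.load('w5.npy',allow_pickle=True).item(); g=cv2.cvtColor(d['image'],cv2.COLOR_RGB2GRAY).astype(int)
print('row50',g[50,256:276].tolist(),g[50,326:345].tolist())
print('col300',g[2:16,300].tolist(),g[78:95,300].tolist())
print('c',g[50,372:390].tolist(),g[50,440:458].tolist(),'r',g[2:16,415].tolist(),g[78:95,415].tolist())
P=onplane(d,[[268,307],[378,307],[375,398],[269,398]],.165+.0295); s=sensors.state()
R=Rn.from_quat(s['tcp_rot']); print(R.inv().apply(P-s['tcp_pos']).round(4), R.inv().apply(P.mean(0)-s['tcp_pos']))
E
```

```text
row50 [158, 161, 159, 159, 159, 160, 157, 146, 125, 107, 101, 71, 50, 55, 115, 195, 227, 233, 239, 242] [202, 167, 163, 161, 161, 143, 98, 78, 86, 106, 147, 169, 174, 173, 172, 172, 173, 176, 171]
col300 [151, 156, 149, 150, 139, 104, 92, 91, 75, 51, 33, 30, 26, 26] [244, 244, 243, 238, 208, 140, 125, 142, 158, 163, 162, 160, 158, 159, 161, 158, 158]
c [178, 174, 175, 176, 175, 176, 170, 143, 125, 174, 235, 243, 243, 243, 243, 242, 243, 243] [27, 30, 30, 30, 32, 31, 47, 56, 66, 85, 125, 157, 173, 171, 172, 174, 171, 175] r [152, 149, 151, 153, 149, 132, 103, 85, 90, 77, 54, 36, 28, 28] [243, 244, 243, 242, 232, 191, 133, 134, 154, 159, 159, 159, 158, 159, 159, 159, 159]
[[ 0.0195 -0.0196 -0.0293]
 [ 0.0194  0.0208 -0.0293]
 [-0.0227  0.0219 -0.0293]
 [-0.0227 -0.0215 -0.0293]] [-0.00163622  0.00038805 -0.02929468]
```

Request:
{"op": "jog_arm", "data": {"commands": "0.4 -0.05 0 0 0 0; 0.5 -0.06 0 0 0 0; 0.5 -0.06 0 0 0 0; 0.327 -0.03 0.1 0 0 0; 0 0 0.4 0 0 0; 0 0 0.4 0 0 0; 0 0 0.15 0 0 0; 0 0 0 0 0 0; 0 0 0 0 0 0; 0 0 0 0 0 0"}}

```text
clock: 15.4
tcp_pos: [0.5956, -0.0133, 0.0843]
tcp_rot: [1.0, -0.011, 0.002, 0.0]
force: [-0.3, -0.0, -1.9]
finger_gap: 0.0416
grasp_force: 30.9
```

```bash
sed -i 's/^PH=.*/PH=np.array([.5919,-.0234]); PYAW=-1.3/' h.py && python3 - <<'E'
from h import *
print(sensors.state()['tcp_pos'],yawnow()); plan([.5936,-.0131,.048],-1.3)
E
```

```text
[ 0.59555336 -0.01332621  0.08431583] (np.float64(-1.2582399385455831), [[1.0, -0.022, 0.004], [-0.022, -1.0, -0.001], [0.004, 0.001, -1.0]])
turn units [ 0.001 -0.007  0.001] shift units [-0.024 -0.002  0.454] | q6 1.45 clock 15.4
```

Request:
{"op": "jog_arm", "data": {"commands": "-0.024 -0.002 0 0 -0.007 0; 0 0 0 0 0 0; 0 0 0.1 0 0 0; 0 0 0.08 0 0 0; 0 0 0.06 0 0 0; 0 0 0.06 0 0 0; 0 0 0.06 0 0 0; 0 0 0.04 0 0 0; 0 0 0.02 0 0 0; 0 0 0 0 0 0"}}

```text
clock: 16.4
tcp_pos: [0.5922, -0.0129, 0.0484]
tcp_rot: [1.0, -0.011, -0.002, -0.0]
force: [0.1, 0.2, -1.2]
finger_gap: 0.0415
grasp_force: 31.0
```

Request:
{"op": "jog_arm", "data": {"commands": "0 0 0 0 0 0; 0 0 0 0 0 0; 0 0 0 0 0 0; 0 0 0 0 0 0; 0 0 0 0 0 0; 0 0 -0.2 0 0 0; 0 0 -0.4 0 0 0; 0 0 -0.5 0 0 0; 0 0 -0.5 0 0 0; 0 0 0 0 0 0", "claw": 0.36}}

```text
clock: 17.4
tcp_pos: [0.5969, -0.0135, 0.1859]
tcp_rot: [1.0, -0.011, 0.005, 0.001]
force: [0.4, 0.5, 0.5]
finger_gap: 0.0545
grasp_force: 0.0
```

```bash
python3 - <<'E'
from h import *
d=cell(ph(0,.01),'w6.png',.078); np.save('w6.npy',d,allow_pickle=True)
print(ph(0,.01)); plan([.453,-.158,.17],123)
# second & third cell from current top view
E
sed -i "s/^d=np.load.*/d=grab('top','top1.png'); im=d['image'].astype(int)/" m1.py; python3 m1.py | grep -A1 cap
```

```text
cap [592.7 -12.8  41.8  43.3  88.7] ridge [592.6 -13.1   9.   34.8] yaw 179.0 px (321, 249)
[ 0.59212687 -0.01340257]
turn units [-0.003 -0.012  1.857] shift units [0.548 2.477 0.155] | q6 1.45 clock 17.4Traceback (most recent call last):
  File "m1.py", line 19, in <module>
    rect(m2,.060,'cap')
    ~~~~^^^^^^^^^^^^^^^
  File "m1.py", line 4, in rect
    c=max(cv2.findContours(mask.astype(np.uint8),0,cv2.CHAIN_APPROX_NONE)[0],key=cv2.contourArea)
ValueError: max() iterable argument is empty
```

View pics/w6.png

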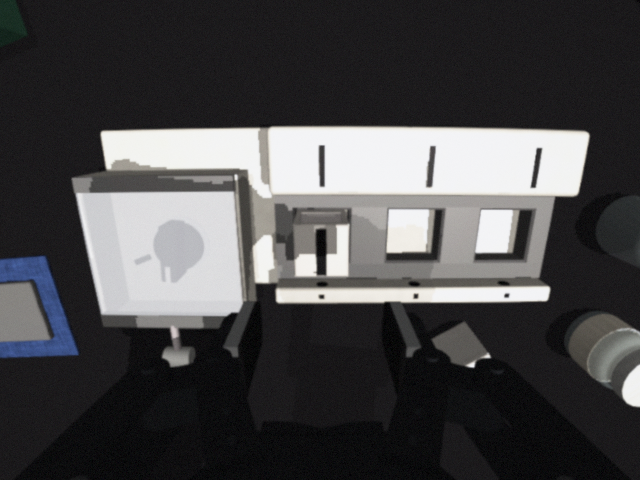

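The first cell is seated at (321,250) with its ridge along the light path. The second cell is next.

Request:
{"op": "jog_arm", "data": {"commands": "0 0 0 0 -0.01 0; 0 0 0 0 0 0.28; 0 0 0 0 0 0.28; 0 0 0 0 0 0.28; 0 0 0 0 0 0.28; 0 0 0 0 0 0.28; 0 0 0 0 0 0.28; 0 0 0 0 0 0.177; 0.11 0.4 0 0 0 0; 0.11 0.5 0 0 0 0", "claw": 0.1}}

```text
clock: 18.5
tcp_pos: [0.5405, -0.0665, 0.1746]
tcp_rot: [0.879, -0.476, -0.006, 0.003]
force: [0.3, -0.8, 0.2]
finger_gap: 0.0767
grasp_force: 0.0
```

Request:
{"op": "jog_arm", "data": {"commands": "0.11 0.55 0.03 0 0 0; 0.11 0.55 0.06 0 0 0; 0.108 0.477 0.06 0 0 0; 0 0 0 0 0 0; 0 0 0 0 0 0; 0 0 0 0 0 0; 0 0 0 0 0 0; 0 0 0 0 0 0; 0 0 0 0 0 0; 0 0 0 0 0 0"}}

```text
clock: 19.5
tcp_pos: [0.4504, -0.1573, 0.1656]
tcp_rot: [0.879, -0.477, -0.004, 0.002]
force: [0.0, 0.1, 0.5]
finger_gap: 0.0768
grasp_force: 0.0
```

```bash
python3 - <<'E'
from h import *
print(sensors.state()['tcp_pos'],yawnow()[0]); d=cell([.453,-.158],'w7.png'); np.save('w7.npy',d,allow_pickle=True)
d=np.load('w6.npy',allow_pickle=True).item(); print('seated cap z',np.median(depthpts(d,[[305,240],[308,260],[340,240],[340,260]])[:,2]))
E
```

```text
[ 0.45037856 -0.15725583  0.16556973] -56.95057147102902
cap [ 453.1 -159.5   41.8   43.2   31. ] ridge [ 453.1 -159.2    7.4   33.3] yaw 120.8 px (318, 240)
seated cap z 0.07823681722059678
```

```bash
python3 - <<'E'
from h import *
plan([.4527,-.1588,.030],-59.1); print(yawnow()[1])
E
```

```text
turn units [0.014 0.009 0.071] shift units [ 0.031 -0.016  1.695] | q6 2.08 clock 19.6
[[0.545, -0.838, -0.009], [-0.838, -0.545, 0.0], [-0.005, 0.007, -1.0]]
```

Request:
{"op": "jog_arm", "data": {"commands": "0.03 -0.016 0 0.014 0.009 0.071; 0 0 0.45 0 0 0; 0 0 0.45 0 0 0; 0 0 0.4 0 0 0; 0 0 0.25 0 0 0; 0 0 0.145 0 0 0; 0 0 0 0 0 0; 0 0 0 0 0 0; 0 0 0 0 0 0; 0 0 0 0 0 0"}}

```text
clock: 20.55
tcp_pos: [0.4535, -0.1595, 0.0314]
tcp_rot: [0.87, -0.493, 0.001, -0.0]
force: [0.5, 1.4, -0.1]
finger_gap: 0.0769
grasp_force: 0.0
```

Request:
{"op": "jog_arm", "data": {"commands": "0 0 0 0 0 0; 0 0 0 0 0 0; 0 0 0 0 0 0; 0 0 0 0 0 0; 0 0 0 0 0 0; 0 0 0 0 0 0; 0 0 -0.2 0 0 0; 0 0 -0.5 0 0 0; 0 0 -0.6 0 0 0; 0 0 -0.4 0 0 0", "claw": 1}}

```text
clock: 21.55
tcp_pos: [0.4528, -0.159, 0.1683]
tcp_rot: [0.87, -0.493, 0.001, -0.0]
force: [1.8, -0.0, -1.2]
finger_gap: 0.0415
grasp_force: 31.5
```

```bash
python3 - <<'E'
from h import *
print(ph(0,-.07)); plan([*ph(0,-.07),.15],-1.3)
E
```

```text
[ 0.59031189 -0.09338198]
turn units [-0.    -0.003 -1.928] shift units [ 1.7   -0.86   0.228] | q6 2.11 clock 21.6
```

Request:
{"op": "jog_arm", "data": {"commands": "0 0 0 0 0 -0.275; 0 0 0 0 0 -0.275; 0 0 0 0 0 -0.275; 0 0 0 0 0 -0.275; 0 0 0 0 0 -0.275; 0 0 0 0 0 -0.275; 0 0 0 0 0 -0.278; 0 -0.5 0 0 0 0; 0 -0.36 0 0 0 0; 0 0 0 0 0 0"}}

```text
clock: 22.55
tcp_pos: [0.4531, -0.0875, 0.1646]
tcp_rot: [1.0, -0.01, -0.001, -0.001]
force: [0.9, 0.4, -1.2]
finger_gap: 0.0416
grasp_force: 31.8
```

```bash
python3 - <<'E'
from h import *
s=sensors.state(); t=s['tcp_pos']; print(t,yawnow()[0])
d=cell(t[:2],'w8.png',t[2]+.0286); np.save('w8.npy',d,allow_pickle=True)
plan([*ph(0,-.07),.084],-1.3)
E
```

```text
[ 0.45312846 -0.08750885  0.16457178] -1.0934285784341158
cap [454.  -87.6  70.7  49.3  88.3] ridge [460.6 -87.5  52.2  50.3] yaw 87.0 px (321, 351)
turn units [-0.001  0.004  0.005] shift units [1.713 0.018 1.01 ] | q6 1.24 clock 22.6
```

```bash
python3 - <<'E'
from h import *
for f,cz in (('w5',.1945),('w8',.1646+.0286)):
    d=np.load(f+'.npy',allow_pickle=True).item(); g=cv2.GaussianBlur(cv2.cvtColor(d['image'],cv2.COLOR_RGB2GRAY),(3,3),0).astype(int)
    for c in (295,350): print(f,c,'rows300-412 step2',g[296:412:2,c].tolist())
    print('row360',g[365,256:280].tolist(),g[365,366:390].tolist())
E
```

```text
w5 295 rows300-412 step2 [99, 92, 87, 90, 92, 100, 114, 124, 127, 127, 127, 128, 127, 127, 127, 128, 129, 127, 128, 128, 127, 127, 128, 125, 126, 127, 126, 125, 127, 127, 126, 127, 126, 126, 126, 126, 127, 127, 126, 125, 126, 126, 126, 127, 126, 125, 125, 126, 125, 125, 115, 64, 25, 22, 23, 23, 23, 23]
w5 350 rows300-412 step2 [99, 89, 86, 89, 95, 129, 186, 217, 204, 143, 128, 129, 128, 127, 127, 127, 127, 127, 126, 128, 126, 127, 127, 128, 127, 126, 127, 127, 127, 125, 126, 126, 128, 126, 126, 127, 126, 126, 126, 126, 125, 126, 126, 125, 127, 177, 236, 239, 239, 238, 221, 107, 27, 22, 21, 22, 21, 22]
row360 [8, 9, 10, 11, 14, 15, 15, 13, 11, 10, 9, 13, 34, 68, 100, 116, 122, 124, 125, 125, 125, 124, 124, 124] [127, 127, 126, 126, 126, 125, 120, 109, 86, 51, 22, 9, 7, 8, 11, 13, 15, 15, 14, 14, 12, 10, 11, 11]
w8 295 rows300-412 step2 [93, 87, 89, 90, 97, 110, 121, 127, 127, 128, 127, 127, 125, 127, 127, 127, 127, 127, 126, 126, 125, 125, 127, 126, 126, 126, 126, 127, 127, 126, 126, 126, 126, 127, 126, 126, 125, 125, 125, 126, 127, 127, 126, 126, 125, 126, 125, 126, 125, 122, 83, 30, 22, 21, 23, 23, 22, 21]
w8 350 rows300-412 step2 [94, 87, 92, 97, 118, 175, 197, 143, 128, 128, 127, 128, 128, 127, 126, 127, 126, 127, 127, 127, 127, 126, 127, 125, 127, 126, 127, 127, 127, 126, 127, 127, 127, 127, 127, 125, 126, 127, 126, 126, 126, 125, 127, 126, 125, 143, 219, 238, 239, 234, 161, 41, 26, 26, 27, 27, 26, 26]
row360 [9, 11, 13, 14, 15, 16, 15, 11, 9, 8, 9, 15, 33, 67, 98, 114, 120, 124, 125, 126, 126, 125, 125, 126] [128, 127, 126, 126, 125, 122, 117, 108, 85, 49, 21, 10, 7, 9, 12, 15, 17, 16, 13, 11, 10, 9, 9, 9]
```

Request:
{"op": "jog_arm", "data": {"commands": "0.4 0 0 0 0 0; 0.5 0.01 0 0 0 0; 0.5 0.01 0 0 0 0; 0.31 0 0.1 0 0 0; 0 0 0.4 0 0 0; 0 0 0.35 0 0 0; 0 0 0.16 0 0 0; 0 0 0 0 0 0; 0 0 0 0 0 0; 0 0 0 0 0 0"}}

```text
clock: 23.6
tcp_pos: [0.592, -0.0954, 0.0873]
tcp_rot: [1.0, -0.011, 0.002, 0.0]
force: [-0.4, -0.9, -0.8]
finger_gap: 0.0415
grasp_force: 31.8
```

```bash
python3 - <<'E'
from h import *
print(sensors.state()['tcp_pos'],sensors.state()['force'],yawnow()); plan([.5909,-.0932,.049],-1.3)
E
```

```text
[ 0.59204234 -0.09539407  0.08728252] [-0.35418757 -0.9182718  -0.75468698] (np.float64(-1.2989982496496546), [[1.0, -0.023, 0.003], [-0.023, -1.0, -0.001], [0.003, 0.001, -1.0]])
turn units [ 0.002 -0.006  0.   ] shift units [-0.015 -0.027  0.479] | q6 1.31 clock 23.6
```

Request:
{"op": "jog_arm", "data": {"commands": "-0.01 -0.027 0 0 -0.006 0; 0 0 0 0 0 0; 0 0 0.12 0 0 0; 0 0 0.08 0 0 0; 0 0 0.06 0 0 0; 0 0 0.06 0 0 0; 0 0 0.06 0 0 0; 0 0 0.05 0 0 0; 0 0 0.04 0 0 0; 0 0 0 0 0 0"}}

```text
clock: 24.6
tcp_pos: [0.5901, -0.0927, 0.0485]
tcp_rot: [1.0, -0.011, -0.002, -0.0]
force: [-2.6, 1.0, 5.2]
finger_gap: 0.0418
grasp_force: 32.4
```

Request:
{"op": "jog_arm", "data": {"commands": "0 0 0 0 0 0; 0 0 0 0 0 0; 0 0 0 0 0 0; 0 0 0 0 0 0; 0 0 -0.2 0 0 0; 0 0 -0.4 0 0 0; 0 0 -0.5 0 0 0; 0 0 -0.5 0 0 0; 0 0 0 0 0 0; 0 0 0 0 0 0", "claw": 0.36}}

```text
clock: 25.6
tcp_pos: [0.5914, -0.0929, 0.1784]
tcp_rot: [1.0, -0.011, 0.001, 0.001]
force: [-0.3, -0.3, -0.1]
finger_gap: 0.0547
grasp_force: 0.0
```

```bash
python3 - <<'E'
from h import *
d=cell(ph(0,-.07),'w9.png',.078);cell(ph(0,.01),'w9b.png',.078); print('caps z',depthpts(d,proj(d,[[*ph(0.0,-.055),.078],[*ph(0,.025),.078]]).round())[:,2])
plan([.531,-.438,.18],5)
d=grab('top'); im=d['image'].astype(int); V=im.max(2); m=np.zeros(V.shape,np.uint8); m[222:257,502:540]=V[222:257,502:540]>200
c=max(cv2.findContours(m,0,1)[0],key=cv2.contourArea); print(cv2.minAreaRect((onplane(d,c[:,0,:],.06)[:,:2]*1000).astype(np.float32)))
E
```

```text
cap [590.9 -92.7  41.9  43.5  88.7] ridge [595.  -92.   43.4  18.9] yaw 179.7 px (322, 247)
cap [592.2 -14.8  44.4  42.7  88.6] ridge [593.5 -22.3  27.2  37. ] yaw 173.7 px (214, 246)
caps z [0.07759862 0.07955186]
turn units [-0.001  0.009 -0.21 ] shift units [-1.106  4.239 -0.066] | q6 1.31 clock 25.7
((530.2252197265625, -426.38043212890625), (39.412750244140625, 13.795577049255371), 5.326859474182129)
```

Request:
{"op": "jog_arm", "data": {"commands": "0 0 0 0 0.009 -0.21; -0.12 0.45 0 0 0 0; -0.13 0.5 -0.03 0 0 0; -0.13 0.5 -0.03 0 0 0; -0.13 0.5 0 0 0 0; -0.13 0.5 0 0 0 0; -0.13 0.5 0 0 0 0; -0.13 0.5 0 0 0 0; -0.13 0.45 0 0 0 0; -0.08 0.34 0 0 0 0", "claw": 0.1}}

```text
clock: 26.75
tcp_pos: [0.5298, -0.4399, 0.1777]
tcp_rot: [0.999, 0.043, -0.001, -0.001]
force: [0.1, 0.3, 0.0]
finger_gap: 0.0767
grasp_force: 0.0
```

Request:
{"op": "jog_arm", "data": {"commands": "0 0 0 0 0 0; 0 0 0 0 0 0; 0 0 0 0 0 0; 0 0 0 0 0 0; 0 0 0 0 0 0; 0 0 0 0 0 0; 0 0 0 0 0 0; 0 0 0 0 0 0; 0 0 0 0 0 0; 0 0 0 0 0 0"}}

```text
clock: 27.75
tcp_pos: [0.5315, -0.4383, 0.1802]
tcp_rot: [0.999, 0.044, 0.001, -0.0]
force: [-0.1, -0.0, 0.7]
finger_gap: 0.077
grasp_force: 0.0
```

```bash
python3 - <<'E'
from h import *
print(sensors.state()['tcp_pos'],yawnow()[0]); d=cell([.531,-.438],'w10.png')
E
```

```text
[ 0.53147992 -0.43829931  0.18017496] 5.013336567134988
cap [ 532.4 -439.3   43.7   41.8    5. ] ridge [ 532.3 -439.7   35.     8.5] yaw -176.8 px (321, 238)
```

View pics/w10.png

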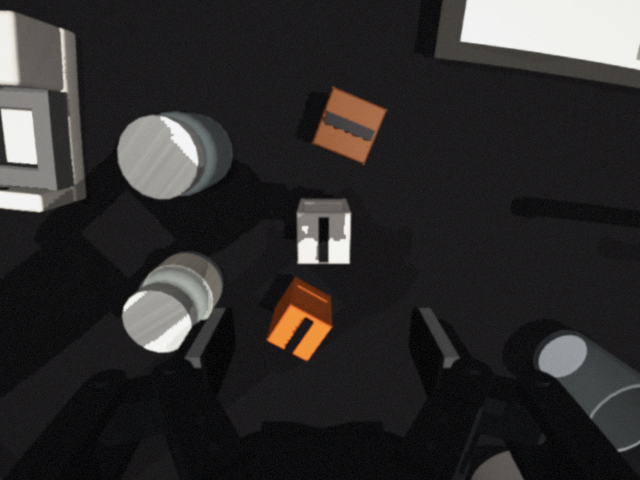

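The white cell is at (323,240), directly under the tool. The brown block (350,125) and the orange one (300,320) are clear of the fingers.

Request:
{"op": "jog_arm", "data": {"commands": "0 0.012 0.4 0 0 0; 0 0 0.45 0 0 0; 0 0 0.45 0 0 0; 0 0 0.3 0 0 0; 0 0 0.263 0 0 0; 0 0 0 0 0 0; 0 0 0 0 0 0; 0 0 0 0 0 0; 0 0 0 0 0 0; 0 0 0 0 0 0"}}

```text
clock: 28.8
tcp_pos: [0.5325, -0.4399, 0.0327]
tcp_rot: [0.999, 0.044, 0.002, 0.001]
force: [-0.3, 0.8, -0.4]
finger_gap: 0.0765
grasp_force: 0.0
```

Request:
{"op": "jog_arm", "data": {"commands": "0 0 0 0 0 0; 0 0 0 0 0 0; 0 0 0 0 0 0; 0 0 0 0 0 0; 0 0 0 0 0 0; 0 0 0 0 0 0; 0 0 -0.2 0 0 0; 0 0 -0.5 0 0 0; 0 0 -0.6 0 0 0; 0 0 -0.6 0 0 0", "claw": 1}}

```text
clock: 29.8
tcp_pos: [0.5309, -0.4385, 0.1843]
tcp_rot: [0.999, 0.044, 0.0, -0.001]
force: [0.4, -0.7, -2.1]
finger_gap: 0.0415
grasp_force: 31.0
```

```bash
python3 - <<'E'
from h import *
print(ph(0,-.15)); plan([*ph(-.0,-.15)+[.0006,.0],.175],-1.3)
E
```

```text
[ 0.5884969  -0.17336139]
turn units [-0.003 -0.     0.211] shift units [ 0.652 -3.33   0.116] | q6 0.68 clock 29.8
```

Request:
{"op": "jog_arm", "data": {"commands": "0 0 0 0 0 0.211; 0.06 -0.35 0 0 0 0; 0.09 -0.47 0 0 0 0; 0.09 -0.47 0 0 0 0; 0.09 -0.47 0 0 0 0; 0.09 -0.47 0 0 0 0; 0.09 -0.47 0 0 0 0; 0.08 -0.4 0 0 0 0; 0.06 -0.23 0 0 0 0; 0 0 0 0 0 0"}}

```text
clock: 30.8
tcp_pos: [0.5898, -0.1714, 0.1836]
tcp_rot: [1.0, -0.01, 0.001, -0.001]
force: [0.3, -0.4, -1.9]
finger_gap: 0.0413
grasp_force: 31.3
```

Request:
{"op": "jog_arm", "data": {"commands": "0 0 0.3 0 0 0; 0 0 0.4 0 0 0; 0 0 0.3 0 0 0; 0 0 0.15 0 0 0; 0 0 0 0 0 0; 0 0 0 0 0 0; 0 0 0 0 0 0; 0 0 0 0 0 0; 0 0 0 0 0 0; 0 0 0 0 0 0"}}

```text
clock: 31.8
tcp_pos: [0.5901, -0.1742, 0.0919]
tcp_rot: [1.0, -0.011, 0.001, 0.0]
force: [-0.1, -0.3, -1.8]
finger_gap: 0.0418
grasp_force: 31.3
```

```bash
python3 - <<'E'
from h import *
s=sensors.state();print(s['tcp_pos'],s['force'],yawnow()); plan([.5892,-.1733,.0505],-1.3)
E
```

```text
[ 0.59010738 -0.17418169  0.09190752] [-0.07431428 -0.29318525 -1.84084346] (np.float64(-1.3112608513989028), [[1.0, -0.023, 0.002], [-0.023, -1.0, -0.0], [0.002, 0.0, -1.0]])
turn units [ 0.    -0.004 -0.   ] shift units [-0.012 -0.011  0.518] | q6 1.19 clock 31.8
```

Request:
{"op": "jog_arm", "data": {"commands": "-0.01 -0.011 0.05 0 -0.004 0; 0 0 0.1 0 0 0; 0 0 0.1 0 0 0; 0 0 0.08 0 0 0; 0 0 0.06 0 0 0; 0 0 0.06 0 0 0; 0 0 0.04 0 0 0; 0 0 0.03 0 0 0; 0 0 0.01 0 0 0; 0 0 0 0 0 0"}}

```text
clock: 32.8
tcp_pos: [0.5893, -0.1733, 0.0494]
tcp_rot: [1.0, -0.011, -0.0, -0.0]
force: [-1.1, 0.6, 0.6]
finger_gap: 0.0413
grasp_force: 31.5
```

Request:
{"op": "jog_arm", "data": {"commands": "0 0 0 0 0 0; 0 0 0 0 0 0; 0 0 0 0 0 0; 0 0 0 0 0 0; 0 0 -0.2 0 0 0; 0 0 -0.4 0 0 0; 0 0 -0.5 0 0 0; 0 0 -0.5 0 0 0; 0 0 0 0 0 0; 0 0 0 0 0 0", "claw": 0.36}}

```text
clock: 33.8
tcp_pos: [0.5902, -0.1737, 0.1799]
tcp_rot: [1.0, -0.011, 0.002, 0.001]
force: [-0.4, -0.2, -0.6]
finger_gap: 0.0545
grasp_force: 0.0
```

```bash
python3 - <<'E'
from h import *
for i,y in enumerate((-.15,-.07,.01)):
    d=cell(ph(0,y),'w11.png',.078); P=depthpts(d,proj(d,[[*ph(sx*.012,y+sy*.013),.078] for sx in(-1,1) for sy in(-1,1)]).round()); print(ph(0,y),P[:,2].round(4))
h=ph(-.107,.14); print('handle',h); t=sensors.state()['tcp_pos']; print(t, np.array([*h,.16])-t)
d=grab('top','top2.png'); cv2.imwrite('pics/c3.png',cv2.resize(d['image'][150:310,40:540,::-1],(800,256)))
E
```

```text
cap [ 589.9 -173.4   41.8   42.9   88.7] ridge [ 589.9 -173.5    8.6   34.7] yaw 177.8 px (321, 247)
[ 0.5884969  -0.17336139] [0.0796 0.0785 0.0803 0.0799]
cap [590.9 -94.5  44.3  42.9  88.5] ridge [ 591.5 -102.    26.8   36. ] yaw 172.7 px (213, 246)
[ 0.59031189 -0.09338198] [0.0793 0.0798 0.0787 0.0797]
cap [592.5 -16.5  48.7  43.8  89.1] ridge [593.5 -24.2  31.8  37.6] yaw 106.4 px (108, 246)
[ 0.59212687 -0.01340257] [0.0786 0.0788 0.078  0.0795]
handle [0.48810377 0.11899151]
[ 0.58812801 -0.17278536  0.17527466] [-0.10002424  0.29177687 -0.01527466]
```

View pics/w11.png

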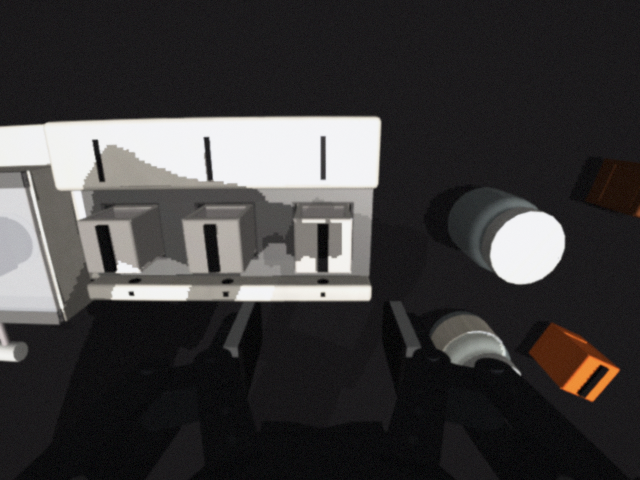

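All three cells are seated upright in their wells, at (107,247), (211,247) and (323,243), with ridges along the light path. Next is the cover handle.

Request:
{"op": "jog_arm", "data": {"commands": "-0.12 -0.3 0 0 0 0; -0.17 -0.46 0 0 0 0; -0.17 -0.46 0 0 0 0; -0.17 -0.46 0 0 0 0; -0.17 -0.46 0 0 0 0; -0.17 -0.46 0 0 0 0; -0.17 -0.46 0 0 0 0; -0.19 -0.56 0 0 0 0; 0 0 0 0 0 -0.27; 0 0 0 0 0 -0.273", "claw": 0.4}}

```text
clock: 35.0
tcp_pos: [0.4879, 0.1202, 0.1755]
tcp_rot: [0.991, 0.135, -0.002, -0.0]
force: [-0.2, -1.0, -0.3]
finger_gap: 0.0516
grasp_force: 0.0
```

Request:
{"op": "jog_arm", "data": {"commands": "0 0 0 0 0 -0.273; 0 0 0 0 0 -0.273; 0 0 0 0 0 -0.273; 0 0 0 0 0 -0.273; 0 0 0 0 0 -0.273; 0 0 0 0 0 -0.273; 0 0 0 0 0 -0.273; 0 0 0 0 0 -0.273; 0 0 0 0 0 -0.273; 0 0 0 0 0 -0.273"}}

```text
clock: 36.0
tcp_pos: [0.4885, 0.1187, 0.1754]
tcp_rot: [0.661, 0.75, -0.001, -0.001]
force: [0.2, -0.0, -0.0]
finger_gap: 0.0514
grasp_force: 0.0
```

Request:
{"op": "jog_arm", "data": {"commands": "0 0 0 0 0 -0.273; 0 0 0 0 0 -0.273; 0 0 0 0 0 -0.273; 0 0 0 0 0 -0.273; 0 0 0 0 0 -0.273; 0 0 0 0 0 -0.273; 0 0 0 0 0 -0.273; 0 0 0 0 0 -0.273; 0 0 0 0 0 -0.273; 0 0 0 0 0 -0.273"}}

```text
clock: 37.0
tcp_pos: [0.4885, 0.1187, 0.1754]
tcp_rot: [0.008, 1.0, 0.0, -0.002]
force: [-0.2, 0.2, 0.3]
finger_gap: 0.0511
grasp_force: 0.0
```

```bash
python3 - <<'E'
from h import *
print(sensors.state()['tcp_pos'],yawnow()[0]); h=ph(-.107,.14)
d=grab('wrist','w12.png'); np.save('w12.npy',d,allow_pickle=True); print('pred px',proj(d,[[*h,.072]]))
X=np.stack(np.meshgrid(np.arange(640),np.arange(480)),-1).reshape(-1,2); Z=d['range_z'].reshape(-1,1)
P=(rays(d,X)*Z-d['t'])@d['R']; m=(Z[:,0]>0)&(P[:,2]>.05)&(P[:,2]<.09)&(np.hypot(*(P[:,:2]-h).T)<.035)&(P[:,0]<h[0]+.014)
Q=P[m]; print(m.sum(),Q.min(0),Q.max(0),Q.mean(0)); plan([*h,.046],178.7)
E
```

```text
[0.48849275 0.11868182 0.17539798] 179.10820797844
pred px [[322.22897838 243.70269215]]
796 [0.47832275 0.10665159 0.06318466] [0.50198593 0.13032907 0.0739509 ] [0.48679698 0.1185052  0.07010161]
turn units [ 0.    -0.007  0.02 ] shift units [0.005 0.004 1.618] | q6 -1.47 clock 37.0
```

View pics/w12.png

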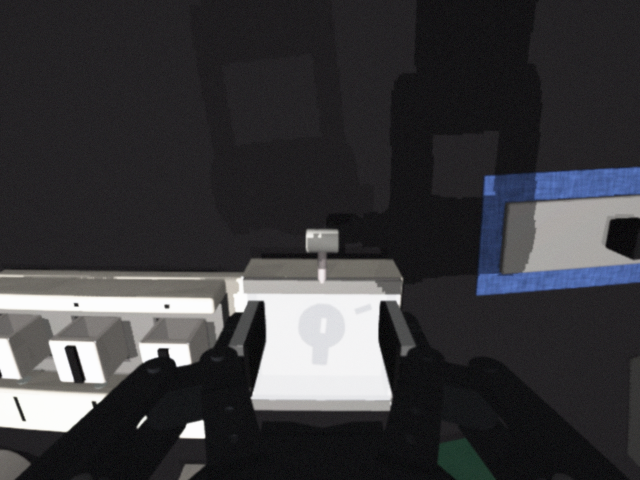

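The wrist view shows the handle at (322,241), as predicted. I'll grip it by its ends.

Request:
{"op": "jog_arm", "data": {"commands": "0.01 0 0.45 0 -0.005 0.015; 0 0 0.45 0 0 0; 0 0 0.4 0 0 0; 0 0 0.2 0 0 0; 0 0 0.12 0 0 0; 0 0 0 0 0 0; 0 0 0 0 0 0; 0 0 0 0 0 0; 0 0 0 0 0 0; 0 0 0 0 0 0"}}

```text
clock: 38.05
tcp_pos: [0.4894, 0.1189, 0.0484]
tcp_rot: [0.015, 1.0, 0.0, 0.002]
force: [1.1, -0.1, -0.3]
finger_gap: 0.0514
grasp_force: 0.0
```

Request:
{"op": "jog_arm", "data": {"commands": "0 0 0 0 0 0; 0 0 0 0 0 0; 0 0 0 0 0 0; 0 0 0 0 0 0; 0 0 0 0 0 0; 0 0 0 0 0 0; 0 0 0 0 0 0; 0 0 0 0 0 0; 0 0 0 0 0 0; 0 0 0 0 0 0", "claw": 1, "grip_force": 25}}

```text
clock: 39.05
tcp_pos: [0.4889, 0.1188, 0.0477]
tcp_rot: [0.015, 1.0, 0.0, 0.001]
force: [-1.7, -0.9, 4.9]
finger_gap: 0.0234
grasp_force: 29.0
```

```bash
python3 - <<'E'
from h import *
s=sensors.state(); print(s['tcp_pos'],s['finger_gap'],s['force'])
# arc steps, units: tool x = -world x, tool z = down
th=np.linspace(0,1.72,21); x=-np.cos(th)*.162; z=np.sin(th)*.162
for i in range(20): print(round(-(x[i+1]-x[i])/.08,3), round(-(z[i+1]-z[i])/.08,3))
E
```

```text
[0.48885442 0.11878408 0.04767176] 0.023355365999564122 [-1.68454484 -0.93769806  4.86040286]
-0.007 -0.174
-0.022 -0.173
-0.037 -0.17
-0.052 -0.166
-0.066 -0.161
-0.079 -0.155
-0.092 -0.148
-0.105 -0.139
-0.116 -0.13
-0.127 -0.119
-0.137 -0.108
-0.145 -0.096
-0.153 -0.083
-0.16 -0.069
-0.165 -0.055
-0.169 -0.041
-0.172 -0.026
-0.174 -0.011
-0.174 0.004
-0.173 0.018
```

Request:
{"op": "jog_arm", "data": {"commands": "-0.007 0 -0.174 0 0 0; -0.022 0 -0.173 0 0 0; -0.037 0 -0.17 0 0 0; -0.052 0 -0.166 0 0 0; -0.066 0 -0.16 0 0 0; -0.08 0 -0.155 0 0 0; -0.092 0 -0.148 0 0 0; -0.105 0 -0.14 0 0 0; -0.116 0 -0.13 0 0 0; -0.127 0 -0.12 0 0 0"}}

```text
clock: 40.05
tcp_pos: [0.5453, 0.1175, 0.171]
tcp_rot: [0.015, 1.0, 0.001, 0.0]
force: [1.1, 1.9, -4.5]
finger_gap: 0.0234
grasp_force: 26.8
```

Request:
{"op": "jog_arm", "data": {"commands": "-0.137 0 -0.108 0 0 0; -0.145 0 -0.096 0 0 0; -0.153 0 -0.083 0 0 0; -0.16 0 -0.07 0 0 0; -0.165 0 -0.055 0 0 0; -0.17 0 -0.04 0 0 0; -0.172 0 -0.026 0 0 0; -0.174 0 -0.011 0 0 0; -0.174 0 0.004 0 0 0; -0.173 0 0.018 0 0 0"}}

```text
clock: 41.05
tcp_pos: [0.6754, 0.1146, 0.2091]
tcp_rot: [0.014, 1.0, 0.001, 0.001]
force: [-1.5, 4.0, -0.3]
finger_gap: 0.0231
grasp_force: 26.2
```

Request:
{"op": "jog_arm", "data": {"commands": "0 0 0 0 0 0; 0 0 0 0 0 0; 0 0 0 0 0 0; 0 0 0 0 0 0; 0 0 0 0 0 0; 0 0 0 0 0 0; 0 0 0 0 0 0; 0 0 0 0 0 0; 0 0 0 0 0 0; 0 0 0 0 0 0"}}

```text
clock: 42.05
tcp_pos: [0.6748, 0.1145, 0.2091]
tcp_rot: [0.014, 1.0, 0.001, 0.002]
force: [0.1, 5.5, 1.1]
finger_gap: 0.0233
grasp_force: 26.2
```

Request:
{"op": "jog_arm", "data": {"commands": "0 0 0 0 0 0; 0 0 0 0 0 0; 0 0 0 0 0 0; 0 0 0 0 0 0; 0 0 -0.2 0 0 0; 0 0 -0.4 0 0 0; 0 0 -0.4 0 0 0; 0.4 0 0 0 0 0; 0.5 0 0 0 0 0; 0.3 0 0 0 0 0", "claw": 0.4}}

```text
clock: 43.05
tcp_pos: [0.577, 0.1161, 0.2899]
tcp_rot: [0.015, 1.0, 0.0, 0.002]
force: [-1.1, 0.7, -0.1]
finger_gap: 0.0516
grasp_force: 0.0
```

```bash
python3 - <<'E'
from h import *
s=sensors.state(); print(s['tcp_pos'],yawnow()[0]); d=grab('wrist','w13.png'); np.save('w13.npy',d,allow_pickle=True)
c=ph(-.01,.14); print(c,proj(d,[[*c,.056]]))
e=grab('scene','s2.png'); hs=ph(.055+.0255,.14); print(proj(e,[[*hs,.223]]))
E
```

```text
[0.57700843 0.11614939 0.28986984] 178.32922070517463
[0.5850788  0.11679084] [[322.49017429 212.96018759]]
[[313.8624408  226.17115471]]
```

View pics/w13.png

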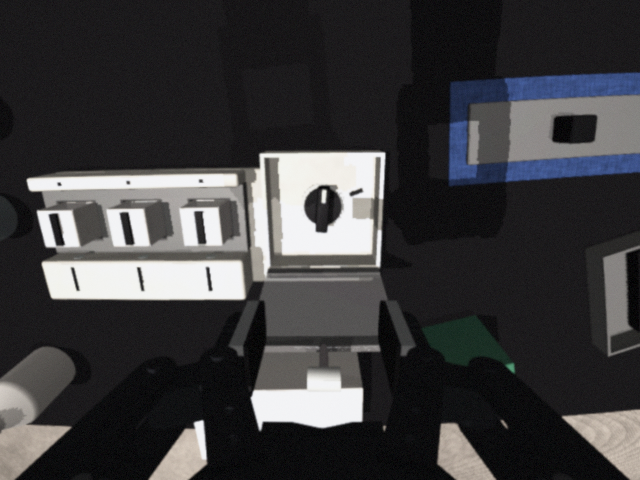

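The cover stays open, with its handle at (323,378). The dial bar is at about (322,208) with the white pointer end up (towards the front), and the black mark is at (356,191). I'll measure the bar by depth.

```bash
python3 - <<'E'
from h import *
d=np.load('w13.npy',allow_pickle=True).item(); V=d['image'].astype(int).max(2)
X=np.stack(np.meshgrid(np.arange(640),np.arange(480)),-1).reshape(-1,2); Z=d['range_z'].reshape(-1,1)
P=(rays(d,X)*Z-d['t'])@d['R']; c=ph(-.01,.14)
m=(np.abs(P[:,:2]-c)<.05).all(1)&(P[:,2]>.050)&(P[:,2]<.062)
Q=P[m]; r=cv2.minAreaRect((Q[:,:2]*1000).astype(np.float32)); print(m.sum(),r,'z',np.median(Q[:,2]))
C=np.cov((Q[:,:2]-Q[:,:2].mean(0)).T); l,E=np.linalg.eigh(C); print(Q.mean(0),'axis yaw',np.degrees(np.arctan2(E[1,1],E[0,1])))
k=m&(V.reshape(-1)>150); print('stripe',P[k].mean(0),k.sum())
mk=np.zeros(V.shape,bool); mk[184:198,345:368]=V[184:198,345:368]<90; ys,xs=np.nonzero(mk); M=onplane(d,np.c_[xs,ys],.022); print('mark',M.mean(0),len(xs))
E
```

```text
555 ((582.8883056640625, 116.32778930664062), (14.012322425842285, 49.682289123535156), 84.08011627197266) z 0.05705891647080921
[0.58139135 0.11644106 0.056976  ] axis yaw 174.23071823048983
stripe [0.57038279 0.11704794 0.05778361] 60
mark [0.56861446 0.1568602  0.022     ] 30
```

```bash
python3 - <<'E'
from h import *
plan([.5835,.1165,.034],174.2)
E
```

```text
turn units [0.001 0.007 0.139] shift units [-0.085  0.01   3.198] | q6 -1.47 clock 43.1
```

Request:
{"op": "jog_arm", "data": {"commands": "0 0 0 0 0.007 0.139; -0.085 0.01 0.3 0 0 0; 0 0 0.5 0 0 0; 0 0 0.5 0 0 0; 0 0 0.5 0 0 0; 0 0 0.4 0 0 0; 0 0 0.3 0 0 0; 0 0 0 0 0 0; 0 0 0 0 0 0; 0 0 0 0 0 0"}}

```text
clock: 44.15
tcp_pos: [0.5869, 0.1164, 0.0905]
tcp_rot: [0.051, 0.999, 0.0, 0.001]
force: [0.5, 1.3, 0.7]
finger_gap: 0.0513
grasp_force: 0.0
```

```bash
python3 - <<'E'
from h import *
s=sensors.state(); print(s['tcp_pos'],s['force']); plan([.5835,.1165,.035],174.2)
E
```

```text
[0.58690196 0.11639218 0.09049972] [0.50383549 1.31966646 0.67976749]
turn units [ 0.002  0.004 -0.002] shift units [ 0.042 -0.003  0.694] | q6 -1.4 clock 44.1
```

Request:
{"op": "jog_arm", "data": {"commands": "0.035 0 0.2 0 0 0; 0 0 0.2 0 0 0; 0 0 0.17 0 0 0; 0 0 0.1 0 0 0; 0 0 0 0 0 0; 0 0 0 0 0 0; 0 0 0 0 0 0; 0 0 0 0 0 0; 0 0 0 0 0 0; 0 0 0 0 0 0"}}

```text
clock: 45.15
tcp_pos: [0.5823, 0.1166, 0.0347]
tcp_rot: [0.051, 0.999, 0.0, -0.001]
force: [0.4, 0.2, -0.6]
finger_gap: 0.0511
grasp_force: 0.0
```

Request:
{"op": "jog_arm", "data": {"commands": "0 0 0 0 0 0; 0 0 0 0 0 0; 0 0 0 0 0 0; 0 0 0 0 0 0; 0 0 0 0 0 0; 0 0 0 0 0 0; 0 0 0 0 0 0; 0 0 0 0 0 0; 0 0 0 0 0 0; 0 0 0 0 0 0", "claw": 1, "grip_force": 25}}

```text
clock: 46.15
tcp_pos: [0.5825, 0.1167, 0.0349]
tcp_rot: [0.051, 0.999, 0.0, -0.0]
force: [-0.9, 0.9, 5.8]
finger_gap: 0.0133
grasp_force: 28.9
```

```bash
python3 - <<'E'
from h import *
s=sensors.state(); print(s['tcp_pos'],s['force'],s['ft_torque'],yawnow()[0]); plan([.5835,.1165,.036],109.95)
E
```

```text
[0.58251845 0.11673026 0.03493236] [-0.89036709  0.89858207  5.83264005] [-0.04135598  0.15030107 -0.03032796] 174.15929687897435
turn units [ 0.00e+00 -2.00e-03  2.14e+00] shift units [-0.007  0.011 -0.013] | q6 -1.4 clock 46.1
```

Request:
{"op": "jog_arm", "data": {"commands": "0 0 -0.013 0 0 0.1; 0 0 0 0 0 0.25; 0 0 0 0 0 0.25; 0 0 0 0 0 0.25; 0 0 0 0 0 0.25; 0 0 0 0 0 0.25; 0 0 0 0 0 0.25; 0 0 0 0 0 0.25; 0 0 0 0 0 0.2; 0 0 0 0 0 0.09"}}

```text
clock: 47.15
tcp_pos: [0.5827, 0.117, 0.035]
tcp_rot: [0.575, 0.818, 0.001, -0.0]
force: [2.8, 1.9, -1.2]
finger_gap: 0.0134
grasp_force: 28.1
```

Request:
{"op": "jog_arm", "data": {"commands": "0 0 0 0 0 0; 0 0 0 0 0 0; 0 0 0 0 0 0; 0 0 0 0 0 0; 0 0 0 0 0 0; 0 0 0 0 0 0; 0 0 0 0 0 0; 0 0 0 0 0 0; 0 0 0 0 0 0; 0 0 0 0 0 0"}}

```text
clock: 48.15
tcp_pos: [0.5826, 0.117, 0.035]
tcp_rot: [0.574, 0.819, 0.001, -0.0]
force: [4.7, 3.3, -3.0]
finger_gap: 0.0134
grasp_force: 27.8
```

```bash
python3 - <<'E'
from h import *
s=sensors.state(); print(s['tcp_pos'],s['force'],s['ft_torque'],yawnow()[0])
E
```

```text
[0.58263085 0.11700811 0.03498316] [ 4.71059236  3.3148492  -2.95286037] [ 0.44965114 -0.81826334 -0.02737409] 110.00281658444126
```

Request:
{"op": "jog_arm", "data": {"commands": "0 0 0 0 0 0; 0 0 0 0 0 0; 0 0 0 0 0 0; 0 0 0 0 0 0; 0 0 -0.15 0 0 0; 0 0 -0.3 0 0 0; 0 0 -0.5 0 0 0; 0 0 -0.6 0 0 0; 0 0 -0.6 0 0 0; 0 0 -0.3 0 0 0", "claw": 0.5}}

```text
clock: 49.15
tcp_pos: [0.5842, 0.1167, 0.2384]
tcp_rot: [0.574, 0.819, 0.002, 0.003]
force: [0.7, -0.5, 0.9]
finger_gap: 0.0429
grasp_force: 0.0
```

Request:
{"op": "jog_arm", "data": {"commands": "0 0 -0.3 0 0 -0.27; 0 0 0 0 0 -0.27; 0 0 0 0 0 -0.27; 0 0 0 0 0 -0.27; 0 0 0 0 0 -0.27; 0 0 0 0 0 -0.27; 0 0 0 0 0 -0.27; 0 0 0 0 0 -0.27; 0 0 0 0 0 -0.13; 0 0 0 0 0 0"}}

```text
clock: 50.15
tcp_pos: [0.5823, 0.1165, 0.2563]
tcp_rot: [0.012, 1.0, 0.0, -0.0]
force: [0.1, 0.0, 0.3]
finger_gap: 0.0427
grasp_force: 0.0
```

```bash
python3 - <<'E'
from h import *
print(sensors.state()['tcp_pos'],yawnow()[0])
d=grab('wrist'); V=d['image'].astype(int).max(2)
X=np.stack(np.meshgrid(np.arange(640),np.arange(480)),-1).reshape(-1,2); Z=d['range_z'].reshape(-1,1)
P=(rays(d,X)*Z-d['t'])@d['R']; c=ph(-.01,.14)
m=(np.abs(P[:,:2]-c)<.05).all(1)&(P[:,2]>.050)&(P[:,2]<.062)
Q=P[m]; print(cv2.minAreaRect((Q[:,:2]*1000).astype(np.float32)))
C=np.cov((Q[:,:2]-Q[:,:2].mean(0)).T); l,E=np.linalg.eigh(C); print(Q.mean(0),'axis yaw',np.degrees(np.arctan2(E[1,1],E[0,1])))
k=m&(V.reshape(-1)>150); print('stripe',P[k].mean(0),k.sum())
# handle of open cover
hs=ph(.0805,.14); m=(np.abs(P[:,:2]-hs)<.04).all(1)&(P[:,2]>.19); print('handle',m.sum(),np.median(P[m],0) if m.any() else '')
plan([.6748,.1145,.29],178.7)
E
```

```text
[0.58232609 0.11648398 0.25627503] 178.64364579958476
((582.1695556640625, 116.38121032714844), (14.401226997375488, 50.00600814819336), 20.08622169494629)
[0.58146202 0.11620181 0.05668678] axis yaw 109.43523945435389
stripe [0.57825052 0.12819123 0.05750601] 74
handle 2303 [0.66280593 0.11478225 0.21201775]
turn units [ 0.001 -0.002 -0.004] shift units [-1.156e+00  1.000e-03 -4.230e-01] | q6 -1.47 clock 50.2
```

The dial now reads about 1.2 rad, facing the mark. I'll regrip the handle and shut the cover.

Request:
{"op": "jog_arm", "data": {"commands": "0 0 -0.25 0 0 0; 0 0 -0.25 0 0 0; -0.4 0 0 0 0 0; -0.4 0 0 0 0 0; -0.38 0 0 0 0 0; 0 0 0.2 0 0 0; 0 0 0.4 0 0 0; 0 0 0.3 0 0 0; 0 0 0.2 0 0 0; 0 0 0 0 0 0"}}

```text
clock: 51.2
tcp_pos: [0.6743, 0.1143, 0.2033]
tcp_rot: [0.012, 1.0, 0.0, -0.004]
force: [-0.3, 0.3, -0.7]
finger_gap: 0.0426
grasp_force: 0.0
```

Request:
{"op": "jog_arm", "data": {"commands": "0 0 0 0 0 0; 0 0 0 0 0 0; 0 0 0 0 0 0; 0 0 0 0 0 0; 0 0 0 0 0 0; 0 0 0 0 0 0; 0 0 0 0 0 0; 0 0 0 0 0 0; 0 0 0 0 0 0; 0 0 0 0 0 0", "claw": 1}}

```text
clock: 52.2
tcp_pos: [0.6774, 0.1146, 0.2086]
tcp_rot: [0.012, 1.0, 0.001, 0.0]
force: [0.2, 2.0, 6.3]
finger_gap: 0.0234
grasp_force: 28.3
```

Request:
{"op": "jog_arm", "data": {"commands": "0.1 0 -0.01 0 0 0; 0.174 0 -0.01 0 0 0; 0.174 0 0.006 0 0 0; 0.174 0 0.011 0 0 0; 0.172 0 0.026 0 0 0; 0.17 0 0.04 0 0 0; 0.165 0 0.055 0 0 0; 0.16 0 0.07 0 0 0; 0.153 0 0.083 0 0 0; 0.145 0 0.096 0 0 0"}}

```text
clock: 53.2
tcp_pos: [0.5498, 0.1174, 0.1764]
tcp_rot: [0.012, 1.0, 0.0, 0.0]
force: [6.1, 2.6, -6.0]
finger_gap: 0.0231
grasp_force: 28.0
```

Request:
{"op": "jog_arm", "data": {"commands": "0.137 0 0.108 0 0 0; 0.127 0 0.12 0 0 0; 0.116 0 0.13 0 0 0; 0.105 0 0.14 0 0 0; 0.092 0 0.148 0 0 0; 0.08 0 0.155 0 0 0; 0.066 0 0.16 0 0 0; 0.052 0 0.166 0 0 0; 0.037 0 0.17 0 0 0; 0 0 0 0 0 0"}}

```text
clock: 54.2
tcp_pos: [0.4839, 0.1188, 0.0721]
tcp_rot: [0.012, 1.0, 0.0, -0.001]
force: [5.2, 1.3, -1.8]
finger_gap: 0.0231
grasp_force: 27.4
```

```bash
python3 - <<'E'
from h import *
s=sensors.state(); print(s['tcp_pos'],s['force'],s['finger_gap']); plan([.489,.1188,.0485],178.7)
E
```

```text
[0.4838767  0.11883252 0.07206032] [ 5.2483245   1.30383189 -1.8229944 ] 0.023079874233609028
turn units [ 0.001 -0.005 -0.001] shift units [-0.064  0.001  0.295] | q6 -1.46 clock 54.2
```

Request:
{"op": "jog_arm", "data": {"commands": "-0.03 0 0.08 0 0 0; -0.02 0 0.1 0 0 0; -0.01 0 0.08 0 0 0; 0 0 0.04 0 0 0; 0 0 0 0 0 0; 0 0 0 0 0 0; 0 0 0 0 0 0; 0 0 0 0 0 0; 0 0 0 0 0 0; 0 0 0 0 0 0"}}

```text
clock: 55.2
tcp_pos: [0.4843, 0.1188, 0.0503]
tcp_rot: [0.012, 1.0, -0.0, -0.008]
force: [-18.0, -0.1, 21.6]
finger_gap: 0.0231
grasp_force: 31.7
```

Request:
{"op": "jog_arm", "data": {"commands": "0 0 0 0 0 0; 0 0 0 0 0 0; 0 0 0 0 0 0; 0 0 0 0 0 0; 0 0 -0.1 0 0 0; 0 0 -0.3 0 0 0; 0 0 -0.5 0 0 0; 0 0 -0.6 0 0 0; 0 0 -0.6 0 0 0; 0 0 0 0 0 0", "claw": 0.45}}

```text
clock: 56.2
tcp_pos: [0.494, 0.1191, 0.2281]
tcp_rot: [0.012, 1.0, 0.001, 0.007]
force: [0.5, -0.5, 0.2]
finger_gap: 0.0471
grasp_force: 0.0
```

```bash
python3 - <<'E'
from h import *
s=sensors.state(); print(s['tcp_pos'],s['clock'])
d=grab('wrist'); P=depthpts(d,proj(d,[[*ph(-.107,.14),.072]]).round()); print('handle top z',P)
X=np.stack(np.meshgrid(np.arange(640),np.arange(480)),-1).reshape(-1,2)
def cloud(d): return (rays(d,X)*d['range_z'].reshape(-1,1)-d['t'])@d['R']
t=grab('top','top9.png'); P=cloud(t); V=t['image']
# lid on pad
m=(P[:,0]>.42)&(P[:,0]<.58)&(P[:,1]>.25)&(P[:,1]<.56)&(P[:,2]>.009)&(P[:,2]<.022)
print('lid',m.sum(),cv2.minAreaRect((P[m][:,:2]*1000).astype(np.float32)),np.median(P[m][:,2]))
# seated cells
for y in(-.15,-.07,.01):
    m=(np.abs(P[:,:2]-ph(0,y))<.03).all(1)&(P[:,2]>.07); print('cell',m.sum(),P[m].mean(0) if m.any() else '')
# jars
m=(P[:,1]<-.25)&(P[:,1]>-.40)&(P[:,0]>.4)&(P[:,0]<.65)&(P[:,2]>.075); print('jars',m.sum(),np.median(P[m][:,2]))
im=t['image'].astype(int); b=(im[...,2]>im[...,0]+30).reshape(-1); q=onplane(t,X[b],.004); print('pad',cv2.minAreaRect((q[:,:2]*1000).astype(np.float32)))
E
```

```text
[0.49396664 0.11910084 0.2280911 ] 56.2
handle top z [[0.48764283 0.11888373 0.07261422]]
lid 2118 ((499.9008483886719, 429.5286865234375), (113.05430603027344, 210.56724548339844), 2.5277721881866455) 0.011717114720151339
cell 471 [ 0.58798996 -0.17308931  0.07773631]
cell 439 [ 0.5888051  -0.0928537   0.07800177]
cell 446 [ 0.59131257 -0.01320692  0.07778838]
jars 1304 0.08434881117712723
pad ((499.43511962890625, 431.68267822265625), (121.87950134277344, 215.14801025390625), 3.0779972076416016)
```

The cover is shut and the cells and jars are fine. The arm hides part of the pad, so I'll move aside and check the lid again.

Request:
{"op": "jog_arm", "data": {"commands": "0 -0.3 0 0 0 0; 0 -0.5 0 0 0 0; 0 -0.5 0 0 0 0; 0 -0.5 0 0 0 0; 0 -0.5 0 0 0 0; 0 -0.5 0 0 0 0; 0 -0.3 0 0 0 0; 0 0 0 0 0 0; 0 0 0 0 0 0; 0 0 0 0 0 0"}}

```text
clock: 57.3
tcp_pos: [0.4833, -0.1281, 0.2171]
tcp_rot: [0.011, 1.0, 0.001, -0.002]
force: [0.1, 0.7, 0.2]
finger_gap: 0.0473
grasp_force: 0.0
```

```bash
python3 - <<'E'
from h import *
X=np.stack(np.meshgrid(np.arange(640),np.arange(480)),-1).reshape(-1,2)
t=grab('top','top10.png'); P=(rays(t,X)*t['range_z'].reshape(-1,1)-t['t'])@t['R']; im=t['image'].astype(int)
b=(im[...,2]>im[...,0]+20).reshape(-1)&(P[:,1]>.2)&(P[:,1]<.6)&(P[:,0]<.6); q=onplane(t,X[b],.004); pr=cv2.minAreaRect((q[:,:2]*1000).astype(np.float32)); print('pad',pr)
V=im.max(2).reshape(-1); m=(~b)&(V>90)&(np.hypot(P[:,0]-.5,P[:,1]-.405)<.125)
mm=cv2.morphologyEx(m.reshape(480,640).astype(np.uint8),cv2.MORPH_OPEN,np.ones((3,3))); c=max(cv2.findContours(mm,0,1)[0],key=cv2.contourArea)
print('lid',cv2.minAreaRect((onplane(t,c[:,0,:],.012)[:,:2]*1000).astype(np.float32)))
g=P[(P[:,2]>.04)&(P[:,2]<.06)&(np.hypot(P[:,0]-.5,P[:,1]-.405)<.1)]; print('grip top',len(g),g.mean(0))
for n,(u,v) in dict(handle=(.487,.1188)).items():
    k=(np.hypot(P[:,0]-u,P[:,1]-v)<.012)&(P[:,2]>.04); print(n,P[k].mean(0))
E
```

```text
pad ((500.90411376953125, 403.939453125), (123.5073013305664, 273.71185302734375), 3.4276983737945557)
lid ((501.03961181640625, 402.9194030761719), (70.15363311767578, 230.03468322753906), 3.3522684574127197)
grip top 198 [0.50121593 0.4032592  0.04684   ]
handle [0.48786764 0.11900785 0.06905035]
```

```bash
python3 -c "
from cell import job; print(job.job_done())"
```

```text
the job is handed in; nothing more can be done
None
```

I handed the job in at about 57 s on the robot's clock: the lid is centred on the pad, all three cells are home in their wells, the dial was at the mark (about 1.2 rad) before I shut the cover, and the jars are still standing.

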